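# File the checked target plate and show the next one to the inspection camera

### The job

File the checked target plate: lay the separator card squarely on the plate that already lies on the pile block, let it go, then put the checked plate from the round stage squarely on the card and let it go. After that take the next target plate (the taller one) out of the rack and finish while still holding it in the air in front of the inspection camera: its centre on the lens axis, 13 cm from the lens, its face square to the lens and its long side in line with the camera's up direction. Drop nothing, and leave the short blank plate and the other things where they are.

Things in the scene. Friction and masses are not known exactly. Their poses are not given: they have to be found in the camera images.
- pile_block: fixed grey rectangular block 80 (x) x 44 (y) x 20 mm high, on which the filed pile lies; origin at the centre of its underside, z up
- stage: fixed round steel stage (a waisted disc), 42 mm diameter, 24 mm high; origin at the centre of its underside
- card_stand: fixed white two-footed stand 70 (x) x 36 (y) x 20 mm high that holds the separator card; origin at the centre of its underside
- plate_filed: loose aluminium target plate lying flat on the pile block, 90 (own x) x 50 (own y) x 8 mm (own z, up), 0.12 kg, with a grid of dark spots; origin at the centre of its underside. It overhangs the block by 3 mm along both long edges
- card: loose stiff brown separator card (rigid board) 98 (own x) x 58 (own y) x 5 mm (own z, up), 0.03 kg, lying flat on the white stand; it overhangs the stand by 11 mm along both long edges; origin at the centre of its underside
- plate_done: the checked target plate: loose, 90 (own x) x 50 (own y) x 8 mm (own z, up), about 0.12 kg, dark spots, lying flat on the round stage; origin at the centre of its underside
- rack: fixed white rack block 120 (x) x 78 (y) x 34 mm high, with two slots 60 mm apart (at own x = -30 and +30 mm), each 10 mm wide along x and 52 mm along y, 26 mm deep (slot floor 8 mm above the table); a plate stands upright in each, faces looking along the rack's x; origin at the centre of its underside
- plate_next: the next target plate: loose, standing upright in one of the two rack slots (either one); 8 mm thick (own x, normal to its spotted faces), 50 mm wide (own y), 90 mm tall (own z, up), about 0.12 kg; its top edge stands 98 mm above the table; both faces are alike; origin at the middle of its lower edge
- plate_next_center (a point): the centre of the next target plate, 45 mm up its z axis from its origin
- camera: fixed stand of the inspection camera: base 100 x 120 x 14 mm at the table's far side, post and clamp to 270 mm high; origin on its underside, its -x side faces the robot; turned about the vertical from start to start
- camera_head: the camera's head on the stand, tipped 25 degrees (0.436 rad) to look downwards: it looks along its own -x axis, its own z is the camera's up direction (leaning towards where it looks), y is sideways; white box 55 x 50 x 50 mm with a black lens 38 mm in diameter; origin at the back of the lens, 265 mm above the table, the lens front at x = -31 mm
- focus (a point): the point in the air where the plate's centre must be shown: on the lens axis at x = -160 mm in the camera head's frame, 129 mm before the lens front, about 0.20 m above the table
- blank: short plain plate without spots, 8 x 50 x 65 mm tall, standing in the other rack slot (top 73 mm above the table); origin at the middle of its lower edge; leave alone
- flask_a: clear volumetric flask with stopper, 66 mm diameter, 172 mm tall; origin at the centre of its underside; leave alone
- flask_b: amber volumetric flask with stopper, 56 mm diameter, 150 mm tall; origin at the centre of its underside; leave alone
- beaker: glass beaker 52 mm diameter, 70 mm tall; origin at the centre of its underside; leave alone
- vial: small amber jar 28 mm diameter, 45 mm tall; origin at the centre of its underside; leave alone
- screwdriver: small screwdriver lying on the table near the robot, 160 mm long; leave alone
- reagent: white reagent bottle with a cap, 60 mm diameter, 130 mm tall; origin at the centre of its underside; leave alone
There are look-alikes about, which are no part of the job. Leave any orange or red look-alike of the plate_done alone.

How it is judged:
By the outcome, as a careful person would: the job done as asked, in the order asked, and still so for the second after the job is handed in, while the arm keeps its last pose, push and grip.
It also fails if it takes over 64 s, if anything falls off the work surface, if the arm or the gripper's body presses on something with over 40 N, if the wrist force passes 120 N, or if a joint passes its speed limit or range.

### The arm

A 6-joint arm with a two-finger parallel gripper is mounted at the origin on the work surface. World frame = base frame: x ahead of the robot, y to its left, z up, the work surface at z = 0. Lengths are in m, angles in rad, forces in N, time in s.
With the tool pointing down it reaches from about 0.275 to 0.85 m from the base axis. Payload 19 kg.
Tool frame: the origin (TCP) lies at the very end of the fingers, on their centre line; the grasp point (between the pads) lies 19 mm behind it; z points along the fingers, y is the direction in which the jaws open and shut (so a half turn about z gives the same grasp; the last joint's range is limited). The gripper opens to 85 mm and grips with 20 to 120 N. Pads are 22 mm wide; open, the fingers measure 114 mm over their backs; the gripper's body (76 mm by 85 mm) begins 54 mm behind the grasp point. The pads swing forward as they close: fully open they stand 13 mm farther back than shut.
Start: joints at [1.035, 0.15, 1.437, -0, 1.554, -0.134], TCP at [0.225, 0.529, 0.231] pointing down, gripper open.
Joint ranges: [-2.8, 2.8], [-0.68, 2.1], [0.12, 2.68], [-1.39, 4.53], [0.16, 2.79], [-2.81, 2.81]. Speed limits (rad/s): [1.89, 1.89, 2.22, 3.01, 3.01, 3.01].

### API

Orientations are given as a unit quaternion [w, x, y, z].
In Python, from plant import ctrl, optics, ticket gives the robot as it stands. The module is installed in compiled form; this text tells all that it offers.
- The arm moves only by the tool drive_tool, never from a script. Its argument "steps" is a list of rows, each an object of numbers: "fingers": the closure in counts, from 0 (fully open) to 255 (shut); "x", "y", "z": the shift along the world's x, y, z in mm; "yaw": the turn about the world's z in rad. A call has 1 to 8 rows; each row is the pose to reach, as a shift and turn from the pose measured when the call began; what a row does not reach only later rows make up. A row lasts 1/10 s, in which the tool goes at most 50 mm and 8.59 degrees, less where a joint would pass 70% of its speed; a pose out of reach is approached as far as the arm can. A call with a gripper value outside its range is refused whole. The fingers move at their own pace and stop on an object; "force" is the grip in N (left out, the last holds). Time passes only in rows, so rows that repeat a pose let the fingers close. It gives the time, the measured TCP pose, the force and the opening at its end, in the units of the state.
- ctrl.get_state(): the state, without advancing time (a new reading comes with each control period).
- optics.camera(name): name is "scene" or "top"; returns a dict with "frame" (400x640x3 uint8, red, green, blue), "range_z" (400x640 float32, m along the optical axis (not along the pixel's ray), 0 where there is no reading), "vfov" (degrees; the focal length in pixels is half the picture's height over the tangent of half this angle, whatever the lens; pixels are square), "cx", "cy" (the principal point, pixels), "rvec" (rotation vector, rad) and "tvec" (3), from world to camera coordinates, as OpenCV has them. Camera axes: x right, y down, z forward; pixel columns grow to the right and rows downward; lengths in m; the calibration is good to about 2 mm. A picture is of the moment at which its call begins.
- ticket.finish_job(): hands the job in, once; it reports no verdict.
The state is a dict: "clock": time; "joints": joint angles; "qd": joint speeds; "effort": joint torques, N m; "tool_pos": TCP position; "tool_rot": TCP orientation; "ft_force": force on the tool from outside, world axes, zero at the start; "torque": the same for the moment, N m; "width": opening from 0.0 (shut) to 1.0 (fully open).
Only numpy, scipy, OpenCV 4.12 (cv2) and the standard library are available. Lean on these libraries where they do the work, as an engineer would, in place of code of your own. Each camera call takes 0.05 s, during which the arm holds its last target.

## Working session

There is one attempt and no reset: what is moved stays moved. The work goes in short steps, Python scripts to look and compute and a tool call to move; the robot and the scene stay as the last step left them, time stands still between calls to the robot, and variables do not carry over. Pictures are saved under pics/ and viewed, and the job is handed in when it is done.

Besides the shell and the picture viewer there is one more tool, called by a JSON object that holds its "fn" and its "kwargs", one argument or row to a line. drive_tool: Moves the arm, as the interface text tells. Its arguments: {"type":"object","properties":{"steps":{"type":"array","items":{"type":"object","properties":{"fingers":{"type":"number"},"x":{"type":"number"},"y":{"type":"number"},"z":{"type":"number"},"yaw":{"type":"number"}}}},"force":{"type":"number"}},"required":["steps"]}

```bash
mkdir -p pics; ls; cat > h.py <<'E'
import numpy as np, cv2
from plant import ctrl, optics, ticket
def cam(n):
    c=optics.camera(n); R,_=cv2.Rodrigues(np.array(c['rvec'],float)); c['R']=R; c['t']=np.array(c['tvec'],float).ravel()
    c['f']=200/np.tan(np.radians(c['vfov'])/2); return c
def pts(c):
    v,u=np.mgrid[0:400,0:640]; z=c['range_z']
    P=np.stack([(u-c['cx'])/c['f']*z,(v-c['cy'])/c['f']*z,z],-1)
    return (P-c['t'])@c['R']
def ray(c,uv,h):
    uv=np.atleast_2d(uv).astype(float); d=np.c_[(uv-[c['cx'],c['cy']])/c['f'],np.ones(len(uv))]@c['R']
    o=-c['R'].T@c['t']; return o+d*((h-o[2])/d[:,2])[:,None]
def proj(c,P):
    q=np.atleast_2d(P)@c['R'].T+c['t']; return q[:,:2]/q[:,2:]*c['f']+[c['cx'],c['cy']]
def save(n,c): cv2.imwrite('pics/'+n,c['frame'][:,:,::-1])
E
python3 - <<'E'
from h import *
for n in('scene','top'):
    c=cam(n); save(n+'0.png',c); print(n,c['vfov'],c['cx'],c['cy'],-c['R'].T@c['t'],c['R'][2])
print(ctrl.get_state())
E
```

```text
pics
scene 48.15044408177468 312.50507291204525 196.87158369380427 [1.50129413 0.27171845 0.82982194] [-0.81008564 -0.16797128 -0.56173561]
top 53.28704185377026 321.39245041751155 206.34256734535492 [0.35201068 0.05279483 1.3068149 ] [ 0.1553082   0.02606832 -0.98752205]
{'clock': 0.1, 'joints': array([ 1.03499673e+00,  1.50936962e-01,  1.43793471e+00,  1.64455179e-05,
        1.55382007e+00, -1.34014800e-01]), 'qd': array([ 1.91208505e-04,  7.38337006e-05, -2.39975384e-03,  2.03866040e-04,
       -9.87854713e-04,  1.57824867e-03]), 'effort': array([ 5.97661478e-03, -7.14380121e+01, -5.71784878e+01, -8.52573589e-05,
        7.05717350e-03, -5.99968715e-06]), 'tool_pos': array([0.22476891, 0.52901087, 0.23075135]), 'tool_rot': array([-1.88390317e-04,  1.99543972e-01,  9.79888719e-01, -5.16311369e-04]), 'ft_force': array([ 0.39444401, -0.0156959 , -0.70497469]), 'torque': array([-0.01716452,  0.03014989,  0.0063079 ]), 'width': 1.0019327703438448}
```

View pics/scene0.png

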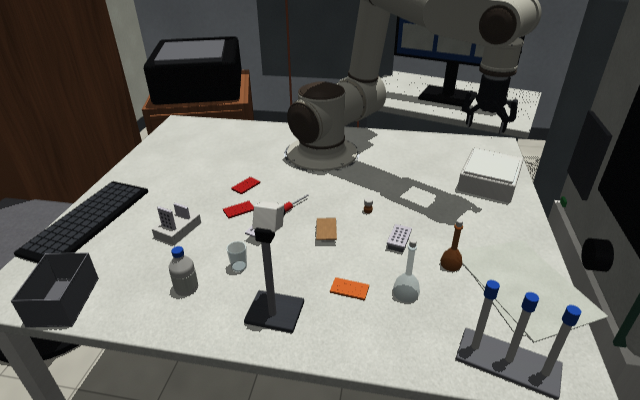

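View pics/top0.png

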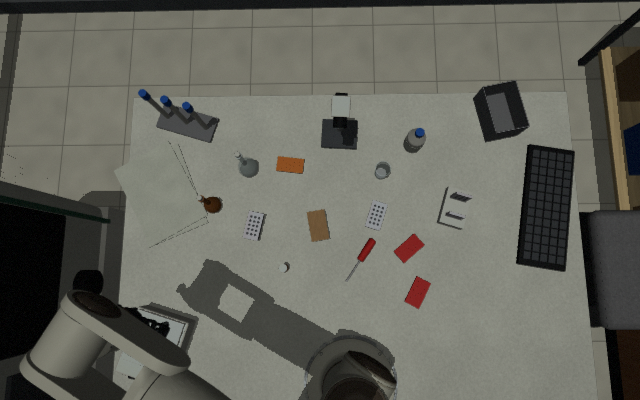

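```bash
python3 - <<'E'
from h import *
t=cam('top');s=cam('scene')
def crop(c,u,v,r,k): return cv2.resize(c['frame'][v-r:v+r,u-r:u+r,::-1],None,fx=k,fy=k,interpolation=cv2.INTER_CUBIC)
a=np.hstack([crop(t,255,225,25,8),crop(t,377,215,25,8)])
b=np.hstack([crop(s,399,237,25,8),crop(s,265,228,25,8)])
cv2.imwrite('pics/c1.png',cv2.resize(np.vstack([a,b]),(600,600)))
a=np.hstack([crop(t,318,225,25,8),crop(t,455,208,25,8)])
b=np.hstack([crop(s,326,230,25,8),crop(s,175,222,25,8)])
cv2.imwrite('pics/c2.png',cv2.resize(np.vstack([a,b]),(600,600)))
P=pts(t);Q=pts(s)
for u,v in[(255,225),(377,215),(318,225),(341,110),(341,97),(285,267),(382,170),(463,197),(455,215),(455,205)]:print('t',u,v,P[v,u].round(4))
for u,v in[(399,237),(326,230),(267,213),(166,213),(181,209),(265,233)]:print('s',u,v,Q[v,u].round(4))
E
```

```text
t 255 225 [0.4938 0.3022 0.0265]
t 377 215 [ 0.5227 -0.092   0.0342]
t 318 225 [0.4924 0.0977 0.027 ]
t 341 110 [0.7699 0.0263 0.2976]
t 341 97 [0.8006 0.0263 0.3105]
t 285 267 [0.3587 0.2011 0.0439]
t 382 170 [ 0.6783 -0.1159  0.0044]
t 463 197 [ 0.5701 -0.3523  0.0844]
t 455 215 [ 0.5157 -0.3282  0.0733]
t 455 205 [ 0.553  -0.3415  0.0358]
s 399 237 [0.5041 0.3092 0.0302]
s 326 230 [0.5013 0.102  0.0251]
s 267 213 [0.8061 0.0332 0.2979]
s 166 213 [ 0.5762 -0.346   0.0852]
s 181 209 [ 0.5209 -0.3303  0.0618]
s 265 233 [0.8302 0.0334 0.2655]
```

View pics/c1.png

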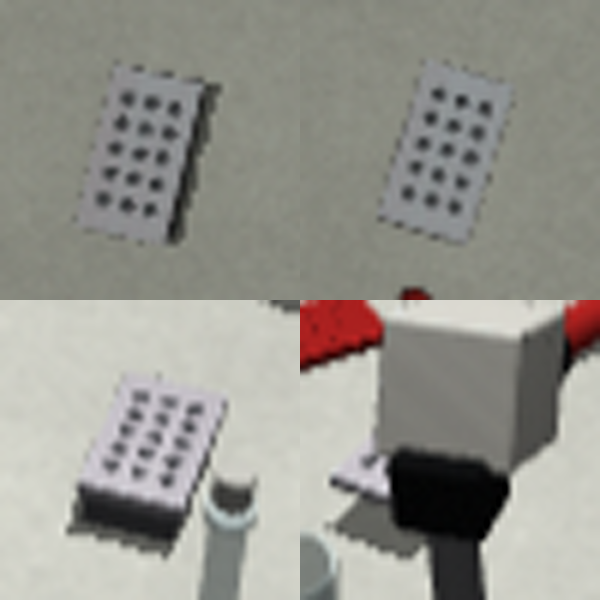

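View pics/c2.png

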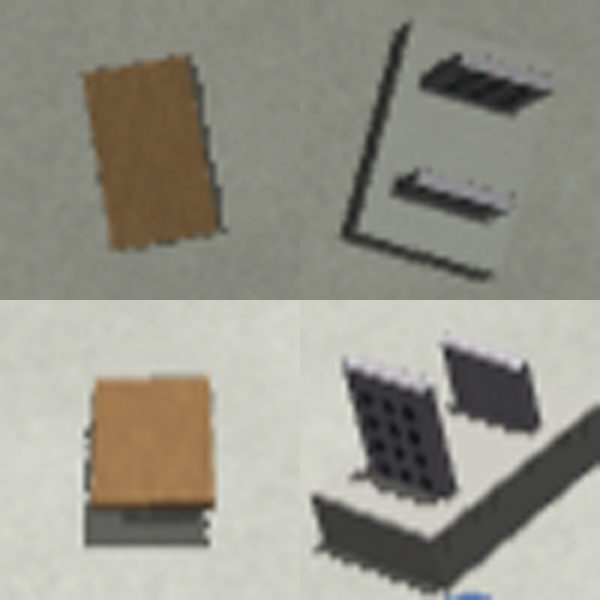

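Seen: the two spotted plates are at top px (255,225) and (377,215). The first sits on a wide dark block with its top at about 27 mm, so it is the filed pile. The second overhangs its support with its top at about 33 mm, so it is on the round stage and is plate_done.

Look-alikes for plate_done: the filed plate (255,225), the orange plate (290,165), and red plates (409,248) and (418,292). All are rejected. The card is at (318,225). plate_next is the far, taller one at (463,197), and the blank is at (455,215).

Next I'll measure these exactly.

```bash
cat > meas.py <<'E'
from h import *
def spots(c,u,v,r,h,k=8):
    im=cv2.cvtColor(c['frame'],cv2.COLOR_RGB2GRAY)[v-r:v+r,u-r:u+r]
    im=cv2.resize(im,None,fx=k,fy=k,interpolation=cv2.INTER_CUBIC)
    bh=cv2.morphologyEx(im,cv2.MORPH_BLACKHAT,np.ones((45,45)))
    _,m=cv2.threshold(bh,0,255,cv2.THRESH_OTSU)
    n,l,st,ce=cv2.connectedComponentsWithStats(m)
    out=[(ce[i]+.5)/k-.5+[u-r,v-r] for i in range(1,n) if 60<st[i,4]<700 and max(st[i,2:4])<32]
    return np.array(out)
def grid(P):
    # center & angle from 15 spots
    m=P.mean(0)[:2]; q=P[:,:2]-m; w,V=np.linalg.eigh(q.T@q); a=V[:,1]
    a=a if a[0]>0 else -a
    # angle by middle: 
    return m,np.degrees(np.arctan2(a[1],a[0])),np.sqrt(w/len(P))
def mask_rect(c,mask,h):
    cs,_=cv2.findContours(mask.astype(np.uint8),cv2.RETR_EXTERNAL,cv2.CHAIN_APPROX_NONE); k=max(cs,key=cv2.contourArea)[:,0]
    W=ray(c,k,h)[:,:2]; r=cv2.minAreaRect((W*1000).astype(np.float32)); return r,np.c_[W]
E
python3 - <<'E'
from meas import *
t=cam('top');s=cam('scene')
for n,c,u,v,h in[('filed',t,255,225,.028),('done',t,377,215,.032),('filed',s,399,237,.028)]:
    p=spots(c,u,v,22,h); print(n,len(p)); 
    if len(p): print(grid(ray(c,p,h)))
for c,u,v in((t,318,225),(s,326,230)):
    hsv=cv2.cvtColor(c['frame'],cv2.COLOR_RGB2HSV).astype(int)
    m=(hsv[...,0]>5)&(hsv[...,0]<22)&(hsv[...,1]>90); M=np.zeros_like(m); M[v-25:v+25,u-25:u+25]=m[v-25:v+25,u-25:u+25]
    r,W=mask_rect(c,M,.025); print('card',r,M.sum(), ray(c,np.argwhere(M)[:,::-1].mean(0),.025))
E
```

```text
filed 17
(array([0.49845452, 0.30850598]), np.float64(-10.317082925453613), array([0.01040953, 0.02360451]))
done 19
(array([ 0.51661003, -0.08748054]), np.float64(-20.40161814040927), array([0.01155953, 0.02429147]))
filed 8
(array([0.51391538, 0.31938021]), np.float64(14.37291189325464), array([0.01340506, 0.03715392]))
card ((492.8270568847656, 99.12037658691406), (95.67021942138672, 56.268863677978516), 9.987021446228027) 513 [[0.4923797  0.09903151 0.025     ]]
card ((492.7666015625, 100.39983367919922), (98.13724517822266, 57.042545318603516), 9.772777557373047) 418 [[0.49597314 0.10146846 0.025     ]]
```

```bash
cat >> meas.py <<'E'
def grid5(c,u,v,h,rad=.042,r=22):
    p=spots(c,u,v,r,h); W=ray(c,p,h)[:,:2]
    m=np.median(W,0)
    for _ in range(5):
        k=np.linalg.norm(W-m,axis=1)<rad; m=W[k].mean(0)
    k=np.linalg.norm(W-m,axis=1)<rad
    return len(W),k.sum(),grid(W[k]),(p[k])
E
python3 - <<'E'
from meas import *
t=cam('top');s=cam('scene')
for n,c,u,v,h in[('filed',t,255,225,.028),('done',t,377,215,.032),('filed',s,399,237,.028)]:
    a,b,g,p=grid5(c,u,v,h); print(n,a,b,g)
    im=cv2.resize(c['frame'][v-22:v+22,u-22:u+22,::-1],None,fx=8,fy=8,interpolation=cv2.INTER_CUBIC)
    for q in p: cv2.circle(im,tuple(int(x) for x in ((q-[u-22,v-22]+.5)*8)),4,(0,0,255),1)
    cv2.imwrite('pics/g_%s%d.png'%(n,c is t),im)
ims=[cv2.imread('pics/'+f) for f in('g_filed1.png','g_done1.png')]
cv2.imwrite('pics/g.png',np.hstack(ims))
E
```

```text
filed 17 15 (array([0.49319267, 0.30927473]), np.float64(-12.12695427259518), array([0.01066126, 0.01979143]))
done 20 20 (array([ 0.51716858, -0.08628594]), np.float64(-19.98491211646003), array([0.01265829, 0.02367013]))
filed 7 5 (array([0.48926613, 0.30960801]), np.float64(-12.882731619773658), array([0.00030734, 0.01993355]))
```

View pics/g.png

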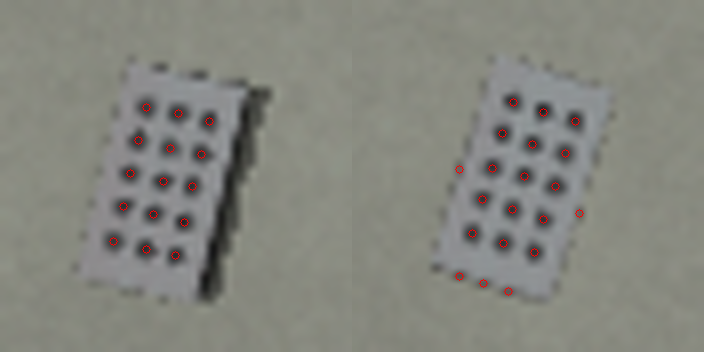

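```bash
python3 - <<'E'
from meas import *
t=cam('top');s=cam('scene')
print(grid5(t,377,215,.032,.033)[1:3]); print(grid5(t,255,225,.028,.033)[1:3])
# filed in scene: bright top face
g=cv2.cvtColor(s['frame'],cv2.COLOR_RGB2HSV); 
print(g[225:250:4,399], g[225:250:4,375])
# rack and camera crops
def crop(c,u,v,r,k): return cv2.resize(c['frame'][v-r:v+r,u-r:u+r,::-1],None,fx=k,fy=k,interpolation=cv2.INTER_CUBIC)
cv2.imwrite('pics/k1.png',np.hstack([crop(t,341,115,28,7),crop(s,265,225,28,7)]))
cv2.imwrite('pics/k2.png',np.hstack([crop(t,456,206,25,8),crop(s,176,222,25,8)]))
E
```

```text
(np.int64(13), (array([ 0.51696365, -0.08863122]), np.float64(-18.208575003791793), array([0.01226101, 0.01508409])))
(np.int64(13), (array([0.49740127, 0.30830259]), np.float64(-11.850119779831296), array([0.01025222, 0.01766597])))
[[150   4 196]
 [139  10 199]
 [133  10 181]
 [124  14 130]
 [133   9 206]
 [138   9 138]
 [120  16  32]] [[ 33  11 208]
 [ 33  12 205]
 [ 35  13 213]
 [ 35  13 213]
 [ 33  12 217]
 [ 30  12 211]
 [ 33  12 214]]
```

View pics/k1.png

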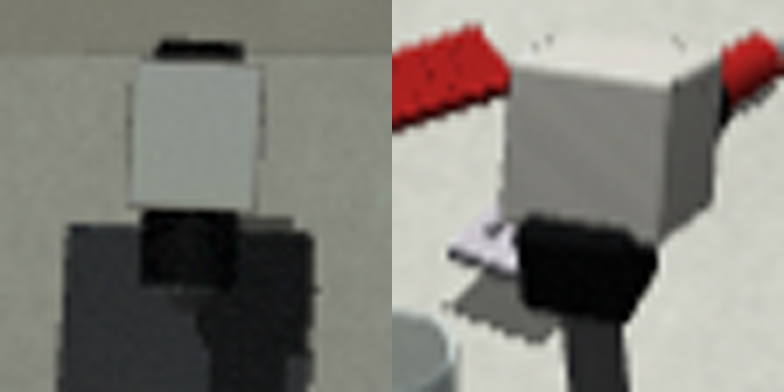

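View pics/k2.png

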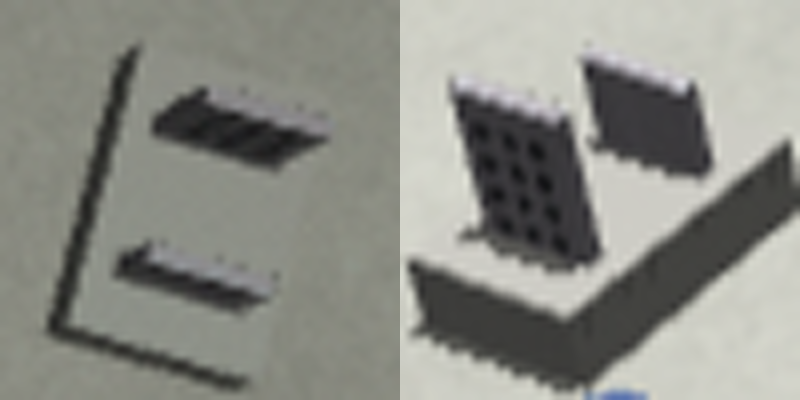

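```bash
cat >> meas.py <<'E'
def gridr(c,u,v,h,m,ang,r=22):
    W=ray(c,spots(c,u,v,r,h),h)[:,:2]; m=np.array(m)
    for _ in range(4):
        a=np.radians(ang); q=(W-m)@np.array([[np.cos(a),-np.sin(a)],[np.sin(a),np.cos(a)]])
        k=(abs(q[:,0])<.037)&(abs(q[:,1])<.021); m,ang,sd=grid(W[k])
    return k.sum(),m,ang,sd
E
python3 - <<'E'
from meas import *
t=cam('top');s=cam('scene')
print('done',gridr(t,377,215,.032,(.519,-.089),-18)); print('filed',gridr(t,255,225,.028,(.493,.309),-12))
# plates in rack: bright top edge pixels, top view
for c,n in((t,'t'),(s,'s')):
  g=cv2.cvtColor(c['frame'],cv2.COLOR_RGB2HSV).astype(int)
  u0,v0=(456,206) if n=='t' else (176,222)
  sub=g[v0-25:v0+25,u0-25:u0+25]
  m=(sub[...,0]>115)&(sub[...,0]<170)&(sub[...,2]>(120 if n=='t' else 170))&(sub[...,1]>5)
  k,l,st,ce=cv2.connectedComponentsWithStats(m.astype(np.uint8))
  for i in range(1,k):
    if st[i,4]<8: continue
    p=np.argwhere(l==i)[:,::-1]+[u0-25,v0-25]
    for h in (.098,.073):
      W=ray(c,p,h)[:,:2]; r=cv2.minAreaRect((W*1000).astype(np.float32)); 
      w,V=np.linalg.eigh(np.cov(W.T)); print(n,i,st[i],h,W.mean(0).round(4),np.degrees(np.arctan2(V[1,1],V[0,1])).round(1),np.round(r[1],1))
E
```

```text
done (np.int64(15), array([ 0.52420766, -0.08897177]), np.float64(-18.446692710311883), array([0.01060178, 0.01977653]))
filed (np.int64(15), array([0.49320484, 0.30925425]), np.float64(-12.092673723849588), array([0.0106666 , 0.01979756]))
s 1 [24  6 12  5 12] 0.098 [ 0.5497 -0.3116] 72.4 [42.1  2.6]
s 1 [24  6 12  5 12] 0.073 [ 0.5172 -0.3315] 72.4 [43.5  2.7]
s 2 [ 7 10 13  5 13] 0.098 [ 0.5741 -0.3504] 72.2 [44.6  3.3]
s 2 [ 7 10 13  5 13] 0.073 [ 0.5425 -0.3716] 72.2 [46.1  3.4]
```

```bash
python3 - <<'E'
from meas import *
t=cam('top');s=cam('scene')
print('next top', ray(t,[[431+267/8-.5,181+113/8-.5]],.098))
g=cv2.cvtColor(t['frame'],cv2.COLOR_RGB2GRAY).astype(int)
sub=t['frame'][90:125,325:358].astype(int).sum(-1)//3
np.set_printoptions(linewidth=220); print(sub[2:30])
P=pts(t)[92:122,328:354]; k=(P[...,2]>.28)&(P[...,2]<.33); X=P[k]
A=np.c_[X[:,:2],np.ones(len(X))]; co,*_=np.linalg.lstsq(A,X[:,2],rcond=None); print(co,len(X),X.mean(0),np.degrees(np.arctan(np.hypot(*co[:2]))),np.degrees(np.arctan2(co[1],co[0])))
E
```

```text
next top [[ 0.57501722 -0.35085889  0.098     ]]
[[120 119 119 119 117 118 119 121 120 117 113  85  83  84  88 111 112 112 111 110 112 111 114 121 121 119 119 120 118 121 121 118 119]
 [117 117 119 119 117 118 117 117 115 114  81  14   9  18  16  14  13  18  14  15  38  40  68 118 117 116 117 119 119 116 119 117 119]
 [113 113 114 112 114 113 113 113 109 103  36  13  13  12  16  13  10  16  13   8  15  10  46 112 111 112 111 114 113 114 116 113 115]
 [131 135 135 132 136 134 133 130 109 104  79  64  61  63  64  64  62  62  59  58  52  50  71 131 131 129 132 133 134 133 137 135 136]
 [129 132 133 133 135 134 132 130 143 144 141 141 142 140 141 141 139 139 141 136 125 122 120 125 124 115 132 134 136 133 134 134 134]
 [134 133 134 133 132 132 133 133 146 144 144 144 144 143 142 144 142 143 144 143 143 144 143 143 141 122 133 131 134 134 133 133 131]
 [137 134 133 134 135 130 127 135 142 143 144 144 144 143 142 143 143 143 145 144 143 143 144 143 140 116 134 132 135 134 130 131 133]
 [135 132 133 134 136 130 108 135 143 144 142 143 142 144 144 142 142 143 143 144 143 142 143 143 140 112 
[... 2144 characters left out ...]
141 140 115 135 131 132 133 133 131 133 134]
 [134 136 132 129 133 133 108 108  97 101 103 107 110 114 116 117 118 119 123 127 132 132 136 134 109 132 132 132 133 133 132 132 133]
 [136 137 134 131 132 136 135 132  60   0   2   5   0  14  13  16  11   8  11  22  28  42  94  96 103 124 124 126 125 125 134 135 135]
 [127 128 125 125 126 130 131 124  32   7  12   8  12  13  12  17  15   7   9  12   6  17  52  66  66  65  67  67  66  76 132 133 130]
 [ 46  65  62  63  63  61  61  69  31   9   8  10   8  16  13  16  17  15  10   7   7  15  48  62  61  61  60  58  62  71 123 122 130]]
[ 0.49966778 -0.03357294 -0.0880038 ] 419 [0.77791324 0.02786425 0.2997589 ] 26.601452097670045 -3.843956211887181
```

```bash
python3 - <<'E'
from meas import *
t=cam('top');s=cam('scene')
c,sn=np.cos(np.radians(25)),np.sin(np.radians(25))
bk=ray(t,[[332.4,95.5],[349.6,96.3]],.265+.025*c+.055*sn); fr=ray(t,[[331.3,116.1],[348.3,116.5]],.265+.025*c)
print(bk,fr); e=lambda a,b:np.round((np.linalg.norm(a-b),np.degrees(np.arctan2(*(a-b)[:2][::-1]))),4)
print('back',e(bk[0],bk[1]),'front',e(fr[0],fr[1]),'L',e(bk[0],fr[0]),'R',e(bk[1],fr[1]),'expect horiz', .055*c)
for yw in (0,-2,-4,-6):
    a=np.radians(yw); xh=np.array([np.cos(a),np.sin(a),0]); up=np.array([0,0,1]); X=c*xh+sn*up; Z=c*up-sn*xh; Y=np.cross(Z,X)
    ctr=(bk.mean(0)+fr.mean(0))/2; O=ctr-.0275*X-.025*Z
    print(yw,'O',O,'focus',O-.16*X)
    if yw in(-2,-4):
        cor=np.array([O+.055*i*X+.025*Z+.025*j*Y for i,j in((0,1),(0,-1),(1,-1),(1,1))]+[O+.055*X-.025*Z+.025*j*Y for j in(1,-1)]); print(proj(t,cor[:4]).round(1).tolist(),proj(s,cor).round(1).tolist())
        im=cv2.resize(s['frame'][197:253,237:293,::-1],None,fx=7,fy=7,interpolation=cv2.INTER_CUBIC)
        for p in proj(s,cor): cv2.circle(im,tuple(int(x) for x in ((p-[237,197]+.5)*7)),3,(0,0,255),-1)
        # camera base
        im2=cv2.resize(t['frame'][87:153,308:374,::-1],None,fx=6,fy=6,interpolation=cv2.INTER_CUBIC)
        for p in proj(t,cor[:4]): cv2.circle(im2,tuple(int(x) for x in ((p-[308,87]+.5)*6)),3,(0,0,255),-1)
        cv2.imwrite('pics/hd%d.png'%-yw,np.hstack([im,cv2.resize(im2,(392,392))]))
m=(t['frame'].astype(int).sum(-1)<200); M=np.zeros_like(m); M[118:155,312:365]=m[118:155,312:365]
r,W=mask_rect(t,M,.014); print('base',r)
E
```

```text
[[0.8050067  0.04895681 0.3109017 ]
 [0.80205969 0.00360021 0.3109017 ]] [[0.75713648 0.05226852 0.28765769]
 [0.75536768 0.00675355 0.28765769]]
back [4.55000e-02 8.62825e+01] front [4.55000e-02 8.77745e+01] L [ 0.0533 -3.9575] R [ 0.0523 -3.8636] expect horiz 0.04984692828701575
0 O [0.76553463 0.02789477 0.265     ] focus [0.62052538 0.02789477 0.19738108]
-2 O [0.76554338 0.02839586 0.265     ] focus [0.62062247 0.03345661 0.19738108]
[[330.8, 116.6], [349.4, 116.9], [350.2, 95.6], [331.2, 95.3]] [[283.2, 204.0], [260.7, 201.3], [251.9, 205.6], [275.7, 208.5], [274.0, 232.8], [250.5, 229.7]]
-4 O [0.76556961 0.02889634 0.265     ] focus [0.6209136  0.03901167 0.19738108]
[[330.4, 116.2], [349.1, 117.2], [350.5, 95.9], [331.6, 95.0]] [[283.5, 204.3], [261.2, 201.1], [251.6, 205.3], [275.1, 208.7], [273.1, 233.0], [249.9, 229.3]]
-6 O [0.76561329 0.02939559 0.265     ] focus [0.62139842 0.04455319 0.19738108]
base ((806.2511596679688, 25.45990753173828), (120.53457641601562, 109.05195617675781), 86.62738037109375)
```

View pics/hd4.png

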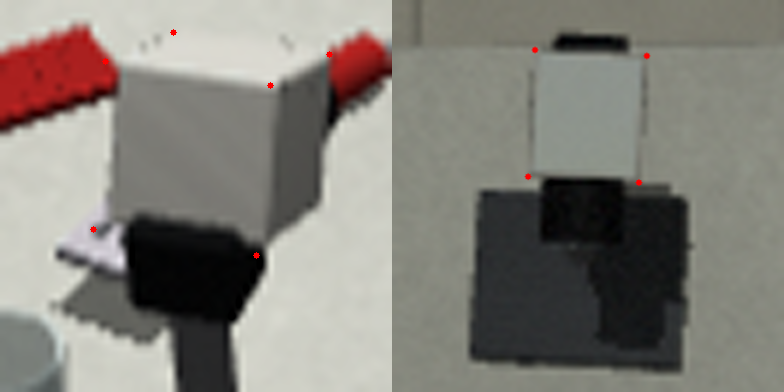

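View pics/hd2.png

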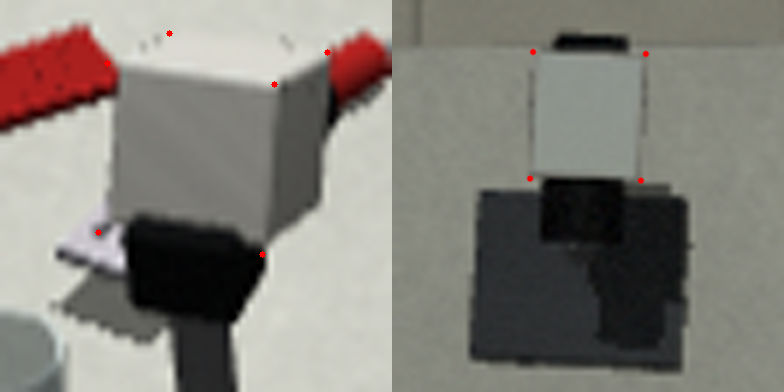

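Cross-checked: the card gives (0.493, 0.0995) at 9.9° in both views. The filed pile is at (0.493, 0.309), −12.1°. plate_done is at (0.524, −0.089), −18.4°. plate_next is at (0.5745, −0.3505), −18°, and its distance to the blank comes out at 60.1 mm as it should. The focus is about (0.621, 0.038, 0.197), with camera yaw −3.5°. Moving over the card now.

{"fn": "drive_tool", "kwargs": {
  "steps": [
    {"x":45,"y":-20,"z":0,"yaw":0.1,"fingers":0},
    {"x":72,"y":-60,"z":0,"yaw":0.2},
    {"x":98,"y":-102,"z":0,"yaw":0.3},
    {"x":124,"y":-145,"z":0,"yaw":0.4},
    {"x":150,"y":-187,"z":0,"yaw":0.5},
    {"x":176,"y":-230,"z":0,"yaw":0.574},
    {"x":202,"y":-272,"z":0,"yaw":0.574},
    {"x":228,"y":-315,"z":0,"yaw":0.574}
  ],
  "force": 40
}}

```text
schema error: expected keys fingers, x, y, z, yaw
```

{"fn": "drive_tool", "kwargs": {
  "steps": [
    {"x":45,"y":-20,"z":0,"yaw":0.1,"fingers":0},
    {"x":72,"y":-60,"z":0,"yaw":0.2,"fingers":0},
    {"x":98,"y":-102,"z":0,"yaw":0.3,"fingers":0},
    {"x":124,"y":-145,"z":0,"yaw":0.4,"fingers":0},
    {"x":150,"y":-187,"z":0,"yaw":0.5,"fingers":0},
    {"x":176,"y":-230,"z":0,"yaw":0.574,"fingers":0},
    {"x":202,"y":-272,"z":0,"yaw":0.574,"fingers":0},
    {"x":228,"y":-315,"z":0,"yaw":0.574,"fingers":0}
  ],
  "force": 40
}}

```text
clock: 1.6
tool_pos: [0.4534, 0.2125, 0.2316]
tool_rot: [0.0, -0.086, 0.996, 0.0]
ft_force: [0.6, 0.9, 0.5]
width: 0.996
```

{"fn": "drive_tool", "kwargs": {
  "steps": [
    {"x":13,"y":-40,"z":-20,"yaw":0,"fingers":0},
    {"x":27,"y":-80,"z":-45,"yaw":0,"fingers":0},
    {"x":39.5,"y":-113,"z":-75,"yaw":0,"fingers":0},
    {"x":39.5,"y":-113,"z":-120,"yaw":0,"fingers":0},
    {"x":39.5,"y":-113,"z":-150,"yaw":0,"fingers":0},
    {"x":39.5,"y":-113,"z":-150,"yaw":0,"fingers":0}
  ]
}}

```text
clock: 2.2
tool_pos: [0.4908, 0.0991, 0.0781]
tool_rot: [-0.003, -0.086, 0.996, 0.0]
ft_force: [-0.5, 0.0, 0.3]
width: 0.998
```

```bash
python3 - <<'E'
from meas import *
t=cam('top');s=cam('scene')
def crop(c,u,v,r,k): return cv2.resize(c['frame'][v-r:v+r,u-r:u+r,::-1],None,fx=k,fy=k,interpolation=cv2.INTER_CUBIC)
print(ctrl.get_state()['tool_pos'])
cv2.imwrite('pics/m1.png',np.hstack([crop(t,318,225,35,5),crop(s,326,225,35,5)]))
E
```

```text
[0.49319153 0.0996477  0.08249988]
```

View pics/m1.png

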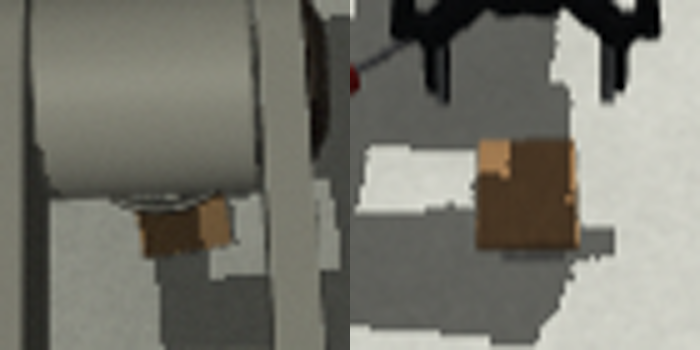

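The scene crop shows the fingers at columns 447 and 602 straddling the card at 476–577. They are centred, so I'm descending and gripping.

{"fn": "drive_tool", "kwargs": {
  "steps": [
    {"x":0,"y":0,"z":-40,"yaw":0,"fingers":0},
    {"x":0,"y":0,"z":-60,"yaw":0,"fingers":0},
    {"x":0,"y":0,"z":-70,"yaw":0,"fingers":0},
    {"x":0,"y":0,"z":-70,"yaw":0,"fingers":40},
    {"x":0,"y":0,"z":-70,"yaw":0,"fingers":120},
    {"x":0,"y":0,"z":-70,"yaw":0,"fingers":120},
    {"x":0,"y":0,"z":-70,"yaw":0,"fingers":120},
    {"x":0,"y":0,"z":-70,"yaw":0,"fingers":120}
  ],
  "force": 40
}}

```text
clock: 3.1
tool_pos: [0.4942, 0.0998, 0.0145]
tool_rot: [0.002, -0.086, 0.996, 0.0]
ft_force: [-1.5, -0.7, 7.2]
width: 0.66
```

{"fn": "drive_tool", "kwargs": {
  "steps": [
    {"x":0,"y":0,"z":0,"yaw":0,"fingers":120},
    {"x":0,"y":0,"z":20,"yaw":0,"fingers":120},
    {"x":0,"y":0,"z":50,"yaw":0,"fingers":120},
    {"x":0,"y":0,"z":80,"yaw":0,"fingers":120},
    {"x":0,"y":0,"z":80,"yaw":0,"fingers":120}
  ]
}}

```text
clock: 3.6
tool_pos: [0.4965, 0.1, 0.0995]
tool_rot: [0.005, -0.086, 0.996, -0.0]
ft_force: [0.7, -0.2, -1.0]
width: 0.66
```

```bash
python3 - <<'E'
from meas import *
s=cam('scene');t=cam('top')
def crop(c,u,v,r,k): return cv2.resize(c['frame'][v-r:v+r,u-r:u+r,::-1],None,fx=k,fy=k,interpolation=cv2.INTER_CUBIC)
x=ctrl.get_state();print(x['clock'],x['tool_pos'],x['ft_force'],x['width'])
cv2.imwrite('pics/m2.png',np.hstack([crop(t,318,225,35,5),crop(s,326,205,35,5)]))
E
```

```text
3.7 [0.49478139 0.09987228 0.09573849] [-0.08940797  0.16728823  0.21244431] 0.6620081419003109
```

View pics/m2.png

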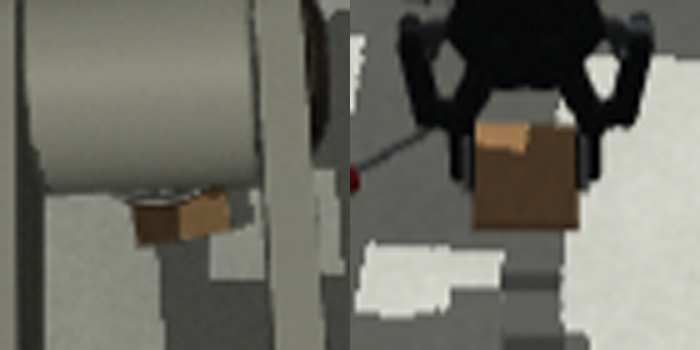

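The card is held level between the pads (scene crop columns 474–578). Moving over the pile.

{"fn": "drive_tool", "kwargs": {
  "steps": [
    {"x":0,"y":25,"z":0,"yaw":-0.05,"fingers":120},
    {"x":0,"y":60,"z":0,"yaw":-0.15,"fingers":120},
    {"x":0,"y":100,"z":0,"yaw":-0.25,"fingers":120},
    {"x":-1,"y":140,"z":0,"yaw":-0.35,"fingers":120},
    {"x":-1,"y":180,"z":0,"yaw":-0.384,"fingers":120},
    {"x":-1,"y":200,"z":0,"yaw":-0.384,"fingers":120},
    {"x":-1,"y":209.5,"z":-20,"yaw":-0.384,"fingers":120},
    {"x":-1,"y":209.5,"z":-35,"yaw":-0.384,"fingers":120}
  ]
}}

```text
clock: 4.5
tool_pos: [0.4931, 0.3103, 0.059]
tool_rot: [0.002, 0.105, 0.995, -0.001]
ft_force: [-0.2, -0.7, -1.4]
width: 0.659
```

{"fn": "drive_tool", "kwargs": {
  "steps": [
    {"x":0,"y":0,"z":0,"yaw":0,"fingers":120},
    {"x":0,"y":0,"z":0,"yaw":0,"fingers":120}
  ]
}}

```text
clock: 4.7
tool_pos: [0.4928, 0.3095, 0.0584]
tool_rot: [0.002, 0.105, 0.994, -0.001]
ft_force: [0.1, -0.3, -0.6]
width: 0.661
```

```bash
cat > st.py <<'E'
from meas import *
def crop(c,u,v,r,k): return cv2.resize(c['frame'][v-r:v+r,u-r:u+r,::-1],None,fx=k,fy=k,interpolation=cv2.INTER_CUBIC)
def st():
    x=ctrl.get_state();q=x['tool_rot'];print(round(x['clock'],2),x['tool_pos'].round(4),'jaw',round(np.degrees(2*np.arctan2(q[2],q[1]))-90,2),'F',x['ft_force'].round(1),'w',round(x['width'],3))
E
python3 - <<'E'
from st import *
s=cam('scene');t=cam('top');st()
cv2.imwrite('pics/m3.png',np.hstack([crop(t,255,225,35,5),crop(s,399,230,35,5)]))
hsv=cv2.cvtColor(s['frame'],cv2.COLOR_RGB2HSV).astype(int)
E
```

```text
4.8 [0.4935 0.3098 0.0596] jaw 77.95 F [-0.1 -0.6  0.2] w 0.661
```

View pics/m3.png

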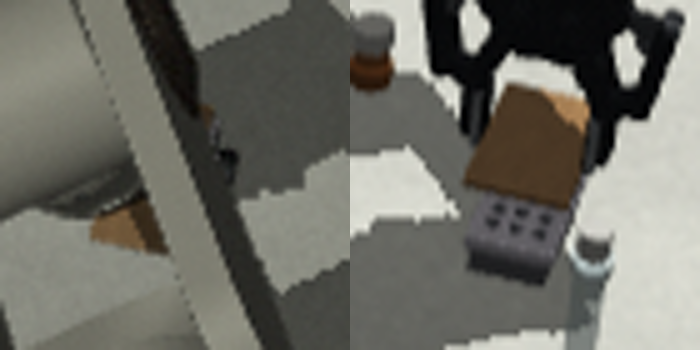

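The card hangs over the filed plate with its edges parallel to it (scene crop). Lowering.

{"fn": "drive_tool", "kwargs": {
  "steps": [
    {"x":0,"y":0,"z":-15,"yaw":0,"fingers":120},
    {"x":0,"y":0,"z":-28,"yaw":0,"fingers":120},
    {"x":0,"y":0,"z":-34,"yaw":0,"fingers":120},
    {"x":0,"y":0,"z":-36,"yaw":0,"fingers":120},
    {"x":0,"y":0,"z":-37,"yaw":0,"fingers":120},
    {"x":0,"y":0,"z":-37,"yaw":0,"fingers":120}
  ]
}}

```text
clock: 5.4
tool_pos: [0.4934, 0.3097, 0.0227]
tool_rot: [0.003, 0.105, 0.994, -0.001]
ft_force: [-1.7, -0.1, 2.5]
width: 0.661
```

```bash
python3 - <<'E'
from st import *
s=cam('scene');st()
cv2.imwrite('pics/m4.png',crop(s,399,235,30,9))
E
```

```text
5.45 [0.4935 0.3098 0.0227] jaw 77.96 F [-1.  -1.1  1.6] w 0.661
```

View pics/m4.png

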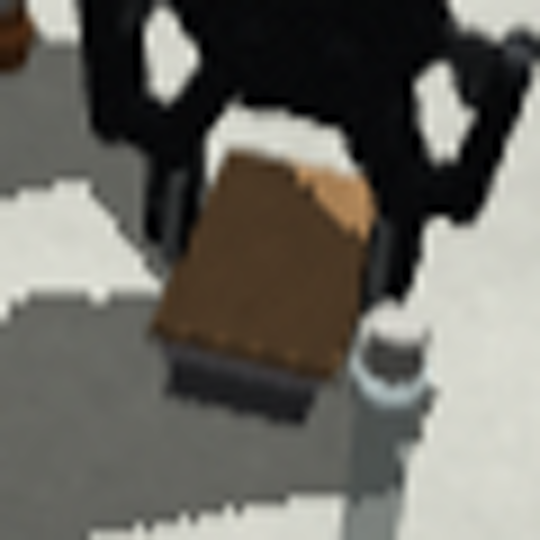

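{"fn": "drive_tool", "kwargs": {
  "steps": [
    {"x":0,"y":0,"z":-1,"yaw":0,"fingers":120},
    {"x":0,"y":0,"z":-1,"yaw":0,"fingers":120}
  ]
}}

```text
clock: 5.65
tool_pos: [0.4936, 0.3099, 0.0225]
tool_rot: [0.003, 0.105, 0.994, -0.001]
ft_force: [-6.0, -2.8, 12.7]
width: 0.663
```

Firm contact (12.7 N), so the card lies on the plate. Releasing.

{"fn": "drive_tool", "kwargs": {
  "steps": [
    {"x":0,"y":0,"z":1,"yaw":0,"fingers":75},
    {"x":0,"y":0,"z":1,"yaw":0,"fingers":50},
    {"x":0,"y":0,"z":1,"yaw":0,"fingers":20},
    {"x":0,"y":0,"z":2,"yaw":0,"fingers":0},
    {"x":0,"y":0,"z":12,"yaw":0,"fingers":0},
    {"x":0,"y":0,"z":50,"yaw":0,"fingers":0},
    {"x":0,"y":0,"z":90,"yaw":0,"fingers":0},
    {"x":0,"y":0,"z":130,"yaw":0,"fingers":0}
  ]
}}

```text
clock: 6.45
tool_pos: [0.4934, 0.3098, 0.1548]
tool_rot: [0.003, 0.105, 0.994, -0.001]
ft_force: [0.6, 1.3, -0.1]
width: 1.0
```

{"fn": "drive_tool", "kwargs": {
  "steps": [
    {"x":0,"y":-30,"z":0,"yaw":0,"fingers":0},
    {"x":5,"y":-75,"z":0,"yaw":0,"fingers":0},
    {"x":10,"y":-125,"z":0,"yaw":-0.05,"fingers":0},
    {"x":15,"y":-175,"z":0,"yaw":-0.11,"fingers":0},
    {"x":20,"y":-225,"z":0,"yaw":-0.11,"fingers":0},
    {"x":25,"y":-275,"z":0,"yaw":-0.11,"fingers":0},
    {"x":30,"y":-325,"z":0,"yaw":-0.11,"fingers":0},
    {"x":30.5,"y":-370,"z":-10,"yaw":-0.11,"fingers":0}
  ]
}}

```text
clock: 7.25
tool_pos: [0.5245, -0.0626, 0.1467]
tool_rot: [0.004, 0.16, 0.987, -0.001]
ft_force: [0.7, 0.7, -0.3]
width: 1.0
```

```bash
cat >> meas.py <<'E'
def card(c,u,v,h,r=25):
    hsv=cv2.cvtColor(c['frame'],cv2.COLOR_RGB2HSV).astype(int)
    m=(hsv[...,0]>5)&(hsv[...,0]<22)&(hsv[...,1]>90); M=np.zeros_like(m); M[v-r:v+r,u-r:u+r]=m[v-r:v+r,u-r:u+r]
    return mask_rect(c,M,h)[0], M.sum()
E
python3 - <<'E'
from st import *
s=cam('scene');t=cam('top');st()
cv2.imwrite('pics/m5.png',np.hstack([crop(t,255,225,30,9),crop(s,399,230,30,9)])[::1])
cv2.imwrite('pics/m5.png',cv2.resize(cv2.imread('pics/m5.png'),(800,400)))
print(card(t,255,225,.033,22),card(s,399,235,.033,22))
E
```

```text
7.35 [ 0.5234 -0.0649  0.1444] jaw 71.39 F [-1.  1.  0.] w 1.002
(((492.67303466796875, 309.8620300292969), (57.60724639892578, 96.22120666503906), 77.84176635742188), np.int64(529)) (((492.8581237792969, 310.45928955078125), (57.25563430786133, 98.60379028320312), 77.98055267333984), np.int64(455))
```

View pics/m5.png

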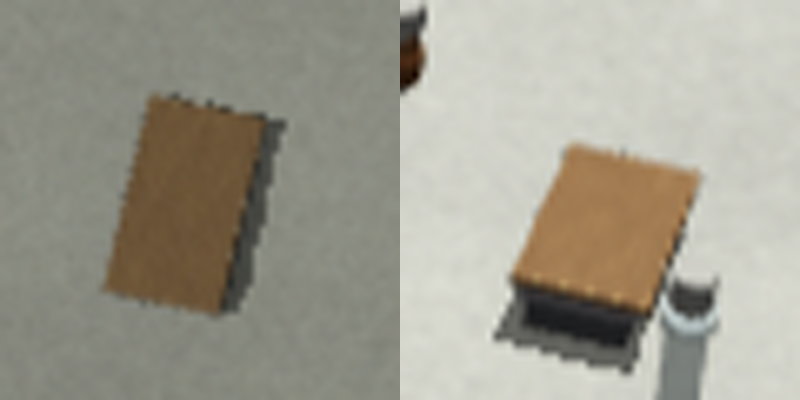

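The card is at (0.4928, 0.3101), −12.1°, in both views. That is within 1 mm of the filed plate and parallel to it. Next, plate_done, gripped high so the tips stay above its underside.

{"fn": "drive_tool", "kwargs": {
  "steps": [
    {"x":0.8,"y":-24,"z":0,"yaw":0,"fingers":0},
    {"x":0.8,"y":-24,"z":-40,"yaw":0,"fingers":0},
    {"x":0.8,"y":-24,"z":-80,"yaw":0,"fingers":0},
    {"x":0.8,"y":-24,"z":-80,"yaw":0,"fingers":0},
    {"x":0.8,"y":-24,"z":-80,"yaw":0,"fingers":0}
  ]
}}

```text
clock: 7.85
tool_pos: [0.5244, -0.0886, 0.0656]
tool_rot: [0.002, 0.162, 0.987, -0.001]
ft_force: [-0.0, -1.0, 1.0]
width: 1.0
```

```bash
python3 - <<'E'
from st import *
s=cam('scene');t=cam('top');st()
cv2.imwrite('pics/m6.png',cv2.resize(np.hstack([crop(t,377,215,30,9),crop(s,255,220,35,8)[:540,:540]]),(800,400)))
E
```

```text
7.95 [ 0.5254 -0.0889  0.0669] jaw 71.41 F [-1.   0.5 -0.4] w 1.0
```

View pics/m6.png

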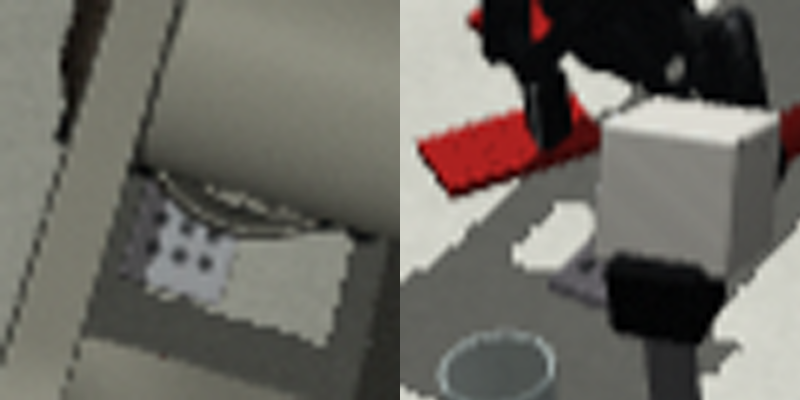

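The plate (top crop around (185,245)) sits under the gripper and the jaws look square to it. Descending to TCP z ≈ 22.5 mm and closing.

{"fn": "drive_tool", "kwargs": {
  "steps": [
    {"x":0,"y":0,"z":-25,"yaw":0,"fingers":0},
    {"x":0,"y":0,"z":-38,"yaw":0,"fingers":0},
    {"x":0,"y":0,"z":-44,"yaw":0,"fingers":0},
    {"x":0,"y":0,"z":-44,"yaw":0,"fingers":50},
    {"x":0,"y":0,"z":-44,"yaw":0,"fingers":150},
    {"x":0,"y":0,"z":-44,"yaw":0,"fingers":150},
    {"x":0,"y":0,"z":-44,"yaw":0,"fingers":150},
    {"x":0,"y":0,"z":-44,"yaw":0,"fingers":150}
  ],
  "force": 60
}}

```text
clock: 8.75
tool_pos: [0.5259, -0.089, 0.0242]
tool_rot: [0.005, 0.161, 0.987, -0.002]
ft_force: [-3.1, 1.9, 10.0]
width: 0.564
```

{"fn": "drive_tool", "kwargs": {
  "steps": [
    {"x":0,"y":0,"z":0,"yaw":0,"fingers":150},
    {"x":0,"y":0,"z":0,"yaw":0,"fingers":150}
  ]
}}

```text
clock: 8.95
tool_pos: [0.5261, -0.0891, 0.0247]
tool_rot: [0.005, 0.161, 0.987, -0.002]
ft_force: [-0.6, 0.7, -1.4]
width: 0.557
```

{"fn": "drive_tool", "kwargs": {
  "steps": [
    {"x":0,"y":0,"z":5,"yaw":0,"fingers":150},
    {"x":0,"y":0,"z":20,"yaw":0,"fingers":150},
    {"x":0,"y":0,"z":40,"yaw":0,"fingers":150},
    {"x":0,"y":0,"z":70,"yaw":0,"fingers":150},
    {"x":0,"y":30,"z":100,"yaw":0,"fingers":150},
    {"x":0,"y":70,"z":110,"yaw":0,"fingers":150},
    {"x":0,"y":90,"z":110,"yaw":0,"fingers":150},
    {"x":0,"y":90,"z":110,"yaw":0,"fingers":150}
  ]
}}

```text
clock: 9.75
tool_pos: [0.5261, 0.0031, 0.1355]
tool_rot: [0.006, 0.16, 0.987, -0.001]
ft_force: [-0.2, 0.1, -1.9]
width: 0.559
```

```bash
python3 - <<'E'
from st import *
s=cam('scene');t=cam('top');st()
p=proj(s,ctrl.get_state()['tool_pos'])[0].astype(int);print(p)
cv2.imwrite('pics/m7.png',crop(s,p[0],p[1],35,8))
E
```

```text
9.85 [0.526  0.0011 0.1349] jaw 71.48 F [ 0.1 -0.4 -2.3] w 0.561
[288 200]
```

View pics/m7.png

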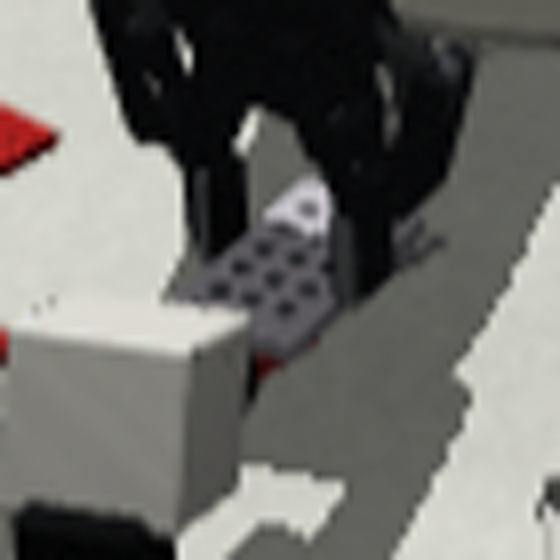

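{"fn": "drive_tool", "kwargs": {
  "steps": [
    {"x":-4,"y":25,"z":0,"yaw":0.03,"fingers":150},
    {"x":-8,"y":65,"z":0,"yaw":0.06,"fingers":150},
    {"x":-12,"y":110,"z":0,"yaw":0.112,"fingers":150},
    {"x":-17,"y":155,"z":0,"yaw":0.112,"fingers":150},
    {"x":-22,"y":200,"z":-5,"yaw":0.112,"fingers":150},
    {"x":-27,"y":245,"z":-10,"yaw":0.112,"fingers":150},
    {"x":-31,"y":285,"z":-20,"yaw":0.112,"fingers":150},
    {"x":-31.5,"y":308.5,"z":-40,"yaw":0.112,"fingers":150}
  ]
}}

```text
clock: 10.65
tool_pos: [0.4949, 0.3117, 0.0955]
tool_rot: [0.006, 0.105, 0.994, -0.001]
ft_force: [0.8, -0.1, -2.1]
width: 0.556
```

{"fn": "drive_tool", "kwargs": {
  "steps": [
    {"x":0,"y":0,"z":-10,"yaw":0,"fingers":150},
    {"x":0,"y":0,"z":-10,"yaw":0,"fingers":150},
    {"x":0,"y":0,"z":-10,"yaw":0,"fingers":150}
  ]
}}

```text
clock: 10.95
tool_pos: [0.4954, 0.3106, 0.0858]
tool_rot: [0.006, 0.106, 0.994, -0.001]
ft_force: [0.3, -0.5, -1.7]
width: 0.559
```

```bash
python3 - <<'E'
from st import *
s=cam('scene');st()
p=proj(s,ctrl.get_state()['tool_pos'])[0].astype(int);print(p)
cv2.imwrite('pics/m8.png',crop(s,p[0],p[1],30,10))
Q=pts(s); 
for dv in range(-6,16,3): print([ (Q[p[1]+dv,p[0]+du]*1000).round(0).astype(int).tolist() for du in(-8,-4,0,4)])
E
```

```text
11.0 [0.4956 0.3106 0.0863] jaw 77.85 F [ 0.3 -0.9 -2.2] w 0.558
[401 219]
[[495, 286, 104], [479, 297, 94], [477, 308, 93], [476, 319, 94]]
[[495, 287, 94], [493, 298, 94], [495, 308, 96], [490, 319, 94]]
[[510, 288, 95], [507, 298, 94], [505, 309, 94], [504, 320, 95]]
[[524, 288, 95], [518, 299, 92], [521, 309, 96], [518, 320, 95]]
[[532, 289, 91], [534, 299, 94], [534, 310, 95], [530, 320, 93]]
[[468, 291, 31], [470, 302, 35], [538, 310, 89], [540, 321, 91]]
[[483, 292, 33], [482, 303, 33], [483, 314, 35], [478, 325, 33]]
[[497, 292, 33], [500, 303, 36], [492, 314, 32], [489, 325, 31]]
```

View pics/m8.png

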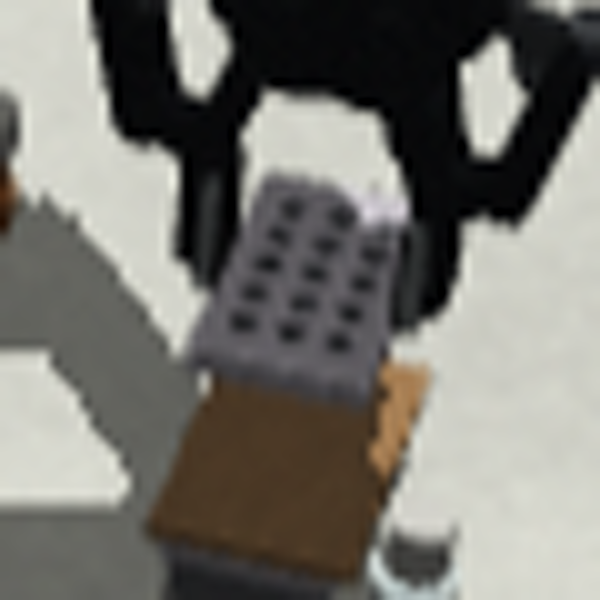

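```bash
python3 - <<'E'
from st import *
s=cam('scene')
print(gridr(s,401,222,.0943,(.494,.3095),-12,20))
E
```

```text
(np.int64(14), array([0.49269767, 0.3099644 ]), np.float64(-5.513219915510862), array([0.01021233, 0.01921038]))
```

The plate is held level over the card with its edges parallel. Its centre is within 2 mm of the card centre. Lowering.

{"fn": "drive_tool", "kwargs": {
  "steps": [
    {"x":-0.5,"y":-0.5,"z":-20,"yaw":0,"fingers":150},
    {"x":-0.5,"y":-0.5,"z":-38,"yaw":0,"fingers":150},
    {"x":-0.5,"y":-0.5,"z":-47,"yaw":0,"fingers":150},
    {"x":-0.5,"y":-0.5,"z":-51,"yaw":0,"fingers":150},
    {"x":-0.5,"y":-0.5,"z":-52,"yaw":0,"fingers":150},
    {"x":-0.5,"y":-0.5,"z":-52,"yaw":0,"fingers":150}
  ]
}}

```text
clock: 11.65
tool_pos: [0.4956, 0.3103, 0.0352]
tool_rot: [0.007, 0.106, 0.994, -0.0]
ft_force: [0.2, -0.6, -1.3]
width: 0.558
```

{"fn": "drive_tool", "kwargs": {
  "steps": [
    {"x":0,"y":0,"z":-1,"yaw":0,"fingers":150},
    {"x":0,"y":0,"z":-1,"yaw":0,"fingers":150}
  ]
}}

```text
clock: 11.85
tool_pos: [0.4958, 0.3104, 0.0347]
tool_rot: [0.007, 0.106, 0.994, -0.0]
ft_force: [-0.4, 0.7, -2.7]
width: 0.561
```

{"fn": "drive_tool", "kwargs": {
  "steps": [
    {"x":0,"y":0,"z":-2,"yaw":0,"fingers":150},
    {"x":0,"y":0,"z":-2,"yaw":0,"fingers":150}
  ]
}}

```text
clock: 12.05
tool_pos: [0.496, 0.3105, 0.0333]
tool_rot: [0.008, 0.106, 0.994, 0.0]
ft_force: [-1.8, -0.6, 5.4]
width: 0.557
```

{"fn": "drive_tool", "kwargs": {
  "steps": [
    {"x":0,"y":0,"z":0,"yaw":0,"fingers":95},
    {"x":0,"y":0,"z":0,"yaw":0,"fingers":70},
    {"x":0,"y":0,"z":1,"yaw":0,"fingers":30},
    {"x":0,"y":0,"z":5,"yaw":0,"fingers":0},
    {"x":0,"y":0,"z":20,"yaw":0,"fingers":0},
    {"x":0,"y":0,"z":60,"yaw":0,"fingers":0},
    {"x":0,"y":0,"z":100,"yaw":0,"fingers":0},
    {"x":0,"y":0,"z":145,"yaw":0,"fingers":0}
  ]
}}

```text
clock: 12.85
tool_pos: [0.4956, 0.3103, 0.1807]
tool_rot: [0.008, 0.106, 0.994, 0.0]
ft_force: [0.4, 0.7, 0.6]
width: 0.998
```

{"fn": "drive_tool", "kwargs": {
  "steps": [
    {"x":0,"y":-30,"z":0,"yaw":0,"fingers":0},
    {"x":5,"y":-75,"z":0,"yaw":0,"fingers":0},
    {"x":10,"y":-125,"z":0,"yaw":-0.05,"fingers":0},
    {"x":15,"y":-175,"z":0,"yaw":-0.1,"fingers":0},
    {"x":20,"y":-225,"z":0,"yaw":-0.1,"fingers":0},
    {"x":25,"y":-275,"z":0,"yaw":-0.1,"fingers":0},
    {"x":30,"y":-325,"z":0,"yaw":-0.1,"fingers":0},
    {"x":35,"y":-375,"z":0,"yaw":-0.1,"fingers":0}
  ]
}}

```text
clock: 13.65
tool_pos: [0.5302, -0.0653, 0.1823]
tool_rot: [0.008, 0.155, 0.988, -0.0]
ft_force: [0.6, 0.2, 1.1]
width: 0.999
```

```bash
python3 - <<'E'
from st import *
s=cam('scene');t=cam('top');st()
cv2.imwrite('pics/m9.png',cv2.resize(np.hstack([crop(t,255,225,30,9),crop(s,399,230,30,9)]),(800,400)))
print(gridr(t,255,225,.041,(.4935,.31),-12),card(t,255,225,.033,22),card(s,399,230,.033,22))
print(gridr(s,399,230,.041,(.4935,.31),-12))
E
```

```text
13.75 [ 0.5306 -0.0684  0.1818] jaw 71.83 F [-0.2  0.8 -0.6] w 1.002
(np.int64(15), array([0.494738  , 0.31091816]), np.float64(-11.89538164964733), array([0.01067479, 0.01982533])) (((477.3551330566406, 292.947265625), (47.41775131225586, 108.5206527709961), 48.0682373046875), np.int64(72)) (((531.164306640625, 304.2855529785156), (28.112680435180664, 59.74647521972656), 1.0932241678237915), np.int64(69))
(np.int64(8), array([0.48426629, 0.30580655]), np.float64(-20.051302318629237), array([0.00887619, 0.01848396]))
```

View pics/m9.png

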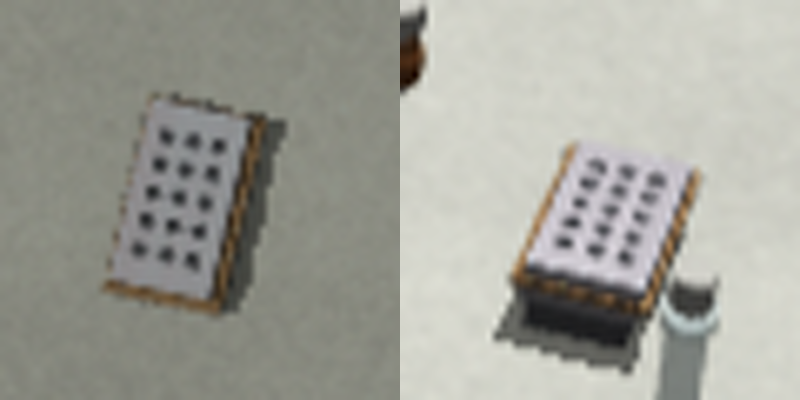

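The plate lies on the card at (0.4947, 0.3109), −11.9°. The card was at (0.4927, 0.310), −12.1°, so it is about 2 mm off centre with an even brown rim all round, which is fine. Going to plate_next.

{"fn": "drive_tool", "kwargs": {
  "steps": [
    {"x":5,"y":-30,"z":0,"yaw":0,"fingers":0},
    {"x":12,"y":-75,"z":0,"yaw":0,"fingers":0},
    {"x":20,"y":-125,"z":0,"yaw":0,"fingers":0},
    {"x":27,"y":-172,"z":0,"yaw":0,"fingers":0},
    {"x":35,"y":-220,"z":0,"yaw":0,"fingers":0},
    {"x":42,"y":-265,"z":0,"yaw":0,"fingers":0},
    {"x":44,"y":-282,"z":0,"yaw":0,"fingers":0},
    {"x":44,"y":-282,"z":-30,"yaw":0,"fingers":0}
  ]
}}

```text
clock: 14.55
tool_pos: [0.5758, -0.3535, 0.1557]
tool_rot: [0.011, 0.159, 0.987, -0.003]
ft_force: [0.3, 0.4, -0.8]
width: 1.004
```

{"fn": "drive_tool", "kwargs": {
  "steps": [
    {"x":0,"y":0,"z":0,"yaw":0,"fingers":0},
    {"x":0,"y":0,"z":0,"yaw":0,"fingers":0}
  ]
}}

```text
clock: 14.75
tool_pos: [0.5761, -0.353, 0.1572]
tool_rot: [0.011, 0.159, 0.987, -0.003]
ft_force: [0.2, -0.9, 1.0]
width: 0.998
```

```bash
python3 - <<'E'
from st import *
s=cam('scene');t=cam('top');st()
cv2.imwrite('pics/n1.png',cv2.resize(np.hstack([crop(t,456,206,30,9),crop(s,172,205,30,9)]),(800,400)))
E
```

```text
14.85 [ 0.5764 -0.353   0.1579] jaw 71.76 F [-0.1 -0.9  1.1] w 0.996
```

View pics/n1.png

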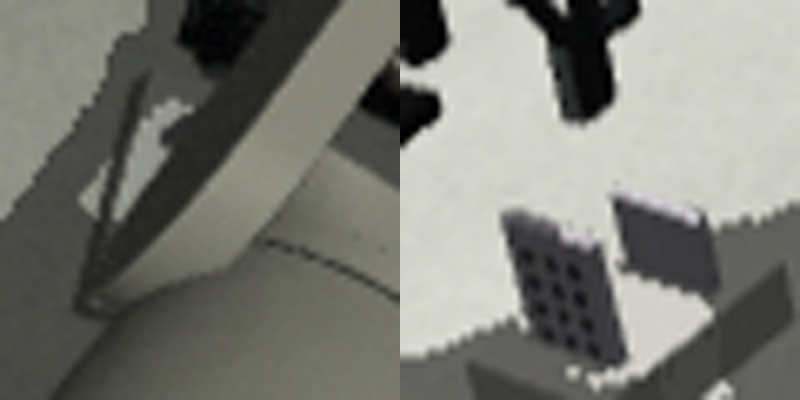

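The scene crop shows the open fingers above the taller spotted plate (505–625). I'm correcting about 2–3 mm sideways and descending.

{"fn": "drive_tool", "kwargs": {
  "steps": [
    {"x":-1.9,"y":2.5,"z":-20,"yaw":0,"fingers":0},
    {"x":-1.9,"y":2.5,"z":-45,"yaw":0,"fingers":0},
    {"x":-1.9,"y":2.5,"z":-65,"yaw":0,"fingers":0},
    {"x":-1.9,"y":2.5,"z":-65,"yaw":0,"fingers":0},
    {"x":-1.9,"y":2.5,"z":-65,"yaw":0,"fingers":0}
  ]
}}

```text
clock: 15.35
tool_pos: [0.575, -0.3504, 0.0945]
tool_rot: [0.012, 0.158, 0.987, -0.003]
ft_force: [0.1, -1.3, -0.2]
width: 0.998
```

```bash
python3 - <<'E'
from st import *
s=cam('scene');st()
cv2.imwrite('pics/n2.png',cv2.resize(crop(s,172,205,30,9),(500,500)))
E
```

```text
15.4 [ 0.5752 -0.3506  0.0949] jaw 71.78 F [-1.1 -0.3  0.5] w 0.997
```

View pics/n2.png

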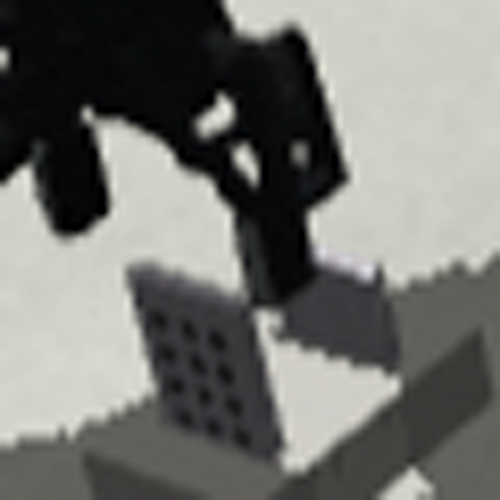

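Allowing for the fingers' own 22 mm width, they look centred on the plate's top edge. Down to TCP z ≈ 77 mm and grip.

{"fn": "drive_tool", "kwargs": {
  "steps": [
    {"x":-0.5,"y":0,"z":-12,"yaw":0,"fingers":0},
    {"x":-0.5,"y":0,"z":-18,"yaw":0,"fingers":0},
    {"x":-0.5,"y":0,"z":-18,"yaw":0,"fingers":60},
    {"x":-0.5,"y":0,"z":-18,"yaw":0,"fingers":90},
    {"x":-0.5,"y":0,"z":-18,"yaw":0,"fingers":150},
    {"x":-0.5,"y":0,"z":-18,"yaw":0,"fingers":150},
    {"x":-0.5,"y":0,"z":-18,"yaw":0,"fingers":150},
    {"x":-0.5,"y":0,"z":-18,"yaw":0,"fingers":150}
  ],
  "force": 50
}}

```text
clock: 16.2
tool_pos: [0.5749, -0.3508, 0.0774]
tool_rot: [0.013, 0.158, 0.987, -0.004]
ft_force: [-0.7, -0.9, 6.4]
width: 0.567
```

{"fn": "drive_tool", "kwargs": {
  "steps": [
    {"x":0,"y":0,"z":8,"yaw":0,"fingers":150},
    {"x":0,"y":0,"z":20,"yaw":0,"fingers":150},
    {"x":0,"y":0,"z":32,"yaw":0,"fingers":150},
    {"x":0,"y":0,"z":45,"yaw":0,"fingers":150},
    {"x":0,"y":0,"z":50,"yaw":0,"fingers":150},
    {"x":0,"y":0,"z":50,"yaw":0,"fingers":150}
  ]
}}

```text
clock: 16.8
tool_pos: [0.5752, -0.3511, 0.1287]
tool_rot: [0.014, 0.158, 0.987, -0.004]
ft_force: [1.0, 0.3, -1.8]
width: 0.568
```

```bash
python3 - <<'E'
from st import *
s=cam('scene');t=cam('top');st()
cv2.imwrite('pics/n3.png',cv2.resize(crop(s,172,200,36,9),(600,600)))
E
```

```text
16.9 [ 0.5748 -0.3508  0.1272] jaw 71.78 F [ 0.1  0.9 -2.8] w 0.567
```

View pics/n3.png

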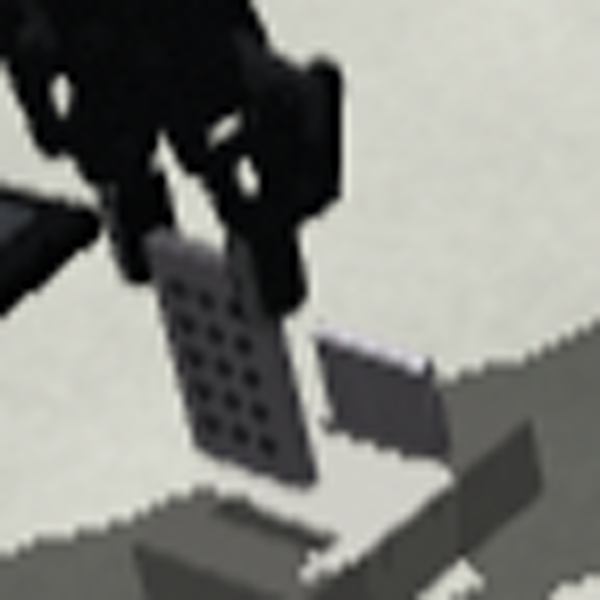

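The plate is out of the slot, vertical and firmly held. The tool cannot tilt, so I'll turn the plate about 25° between the pads by pressing its lower part against the fixed rack's outer top edge. First I'll move it past the rack's far side.

{"fn": "drive_tool", "kwargs": {
  "steps": [
    {"x":10,"y":-3.3,"z":0,"yaw":0,"fingers":150},
    {"x":25,"y":-8.2,"z":0,"yaw":0,"fingers":150},
    {"x":40,"y":-13.1,"z":0,"yaw":0,"fingers":150},
    {"x":43,"y":-14,"z":0,"yaw":0,"fingers":150},
    {"x":43,"y":-14,"z":0,"yaw":0,"fingers":150}
  ]
}}

```text
clock: 17.4
tool_pos: [0.618, -0.3647, 0.1262]
tool_rot: [0.013, 0.158, 0.987, -0.004]
ft_force: [-0.7, -0.7, -1.6]
width: 0.563
```

{"fn": "drive_tool", "kwargs": {
  "steps": [
    {"x":0,"y":0,"z":-15,"yaw":0,"fingers":150},
    {"x":0,"y":0,"z":-30,"yaw":0,"fingers":150},
    {"x":0,"y":0,"z":-45,"yaw":0,"fingers":150},
    {"x":0,"y":0,"z":-45,"yaw":0,"fingers":150}
  ]
}}

```text
clock: 17.8
tool_pos: [0.6167, -0.3638, 0.0776]
tool_rot: [0.011, 0.158, 0.987, -0.003]
ft_force: [-0.2, -0.1, -1.4]
width: 0.569
```

```bash
python3 - <<'E'
from st import *
s=cam('scene');t=cam('top');st()
cv2.imwrite('pics/n4.png',cv2.resize(crop(s,162,215,36,9),(600,600)))
E
```

```text
17.9 [ 0.6178 -0.3645  0.0807] jaw 71.79 F [-0.5  0.3 -1.5] w 0.571
```

View pics/n4.png

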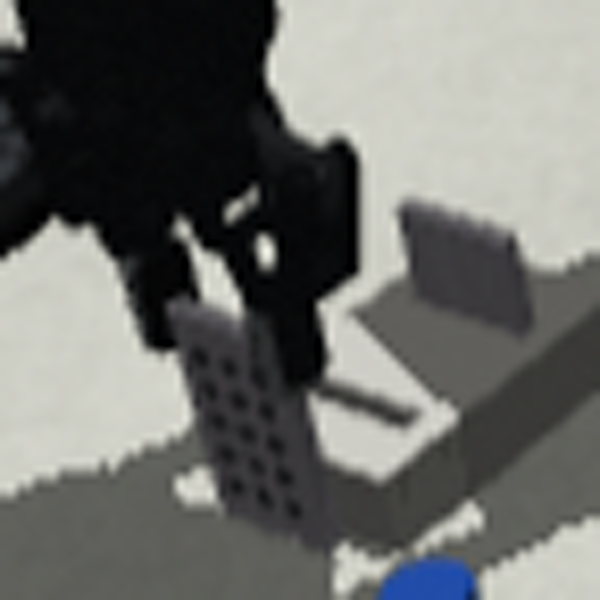

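The plate stands just outside the rack's far face, clear of the reagent bottle (blue cap at (430,590) in the crop). Now the pivot, with a light grip.

{"fn": "drive_tool", "kwargs": {
  "steps": [
    {"x":-3,"y":1,"z":0,"yaw":0,"fingers":150},
    {"x":-7,"y":2.3,"z":0,"yaw":0,"fingers":150},
    {"x":-11,"y":3.6,"z":0,"yaw":0,"fingers":150},
    {"x":-15,"y":5,"z":0,"yaw":0,"fingers":150},
    {"x":-19,"y":6.2,"z":0,"yaw":0,"fingers":150},
    {"x":-19,"y":6.2,"z":0,"yaw":0,"fingers":150}
  ],
  "force": 20
}}

```text
clock: 18.5
tool_pos: [0.599, -0.3585, 0.0814]
tool_rot: [0.013, 0.158, 0.987, -0.004]
ft_force: [6.1, -2.2, -2.5]
width: 0.567
```

```bash
python3 - <<'E'
from st import *
s=cam('scene');t=cam('top');st()
cv2.imwrite('pics/n5.png',cv2.resize(crop(s,162,215,36,9),(600,600)))
E
```

```text
18.6 [ 0.5992 -0.3586  0.0814] jaw 71.79 F [ 6.4 -0.6 -2. ] w 0.565
```

View pics/n5.png

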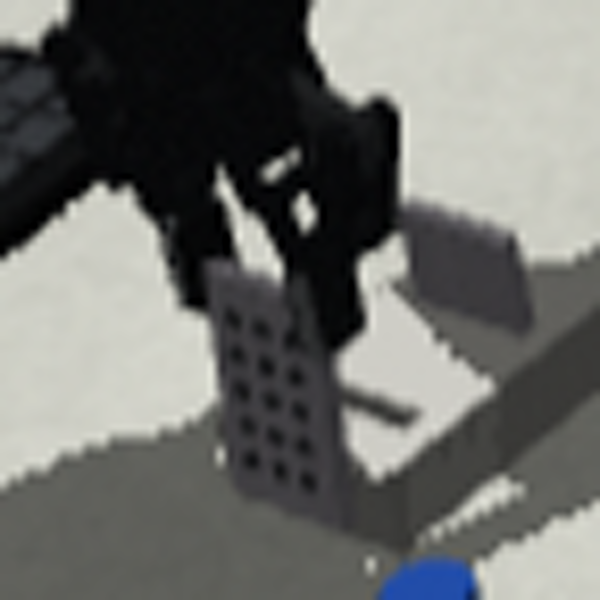

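It's pivoting smoothly at about 6 N. Continuing.

{"fn": "drive_tool", "kwargs": {
  "steps": [
    {"x":-4,"y":1.3,"z":0,"yaw":0,"fingers":150},
    {"x":-8,"y":2.6,"z":0,"yaw":0,"fingers":150},
    {"x":-12,"y":3.9,"z":0,"yaw":0,"fingers":150},
    {"x":-15,"y":5,"z":0,"yaw":0,"fingers":150},
    {"x":-17.5,"y":5.7,"z":0,"yaw":0,"fingers":150},
    {"x":-17.5,"y":5.7,"z":0,"yaw":0,"fingers":150},
    {"x":-17.5,"y":5.7,"z":0,"yaw":0,"fingers":150}
  ]
}}

```text
clock: 19.3
tool_pos: [0.5823, -0.3531, 0.0821]
tool_rot: [0.015, 0.158, 0.987, -0.004]
ft_force: [6.5, -1.9, -2.4]
width: 0.57
```

```bash
cat >> st.py <<'E'
def platefit(c,u0,u1,v0,v1,lo,hi,seed,rad=.05):
    """robust plane of depth points near seed (world)"""
    P=pts(c)[v0:v1,u0:u1].reshape(-1,3); g=c['range_z'][v0:v1,u0:u1].ravel()>0
    P=P[g]; P=P[(np.linalg.norm(P-seed,axis=1)<rad)&(P[:,2]>lo)&(P[:,2]<hi)]
    K=np.ones(len(P),bool)
    for th in(.02,.01,.006,.005,.004,.004,.004):
        m=P[K].mean(0); n=np.linalg.svd(P[K]-m,full_matrices=False)[2][2]; K=abs((P-m)@n)<th
    n=n*np.sign(n[0]); return n,m,K.sum(),np.degrees(np.arcsin(n[2])),np.degrees(np.arctan2(n[1],n[0]))
E
python3 - <<'E'
from st import *
s=cam('scene');t=cam('top');st()
cv2.imwrite('pics/n6.png',cv2.resize(crop(s,162,215,36,9),(600,600)))
print(platefit(s,130,200,190,250,.04,.085,np.array([.60,-.36,.055]),.04))
E
```

```text
19.4 [ 0.5823 -0.3531  0.0821] jaw 71.79 F [ 6.2 -2.  -0.9] w 0.569
(array([ 0.89360405, -0.27264627,  0.3565611 ]), array([ 0.59958263, -0.35697753,  0.06234215]), np.int64(216), np.float64(20.88915115677179), np.float64(-16.967398063729725))
```

View pics/n6.png

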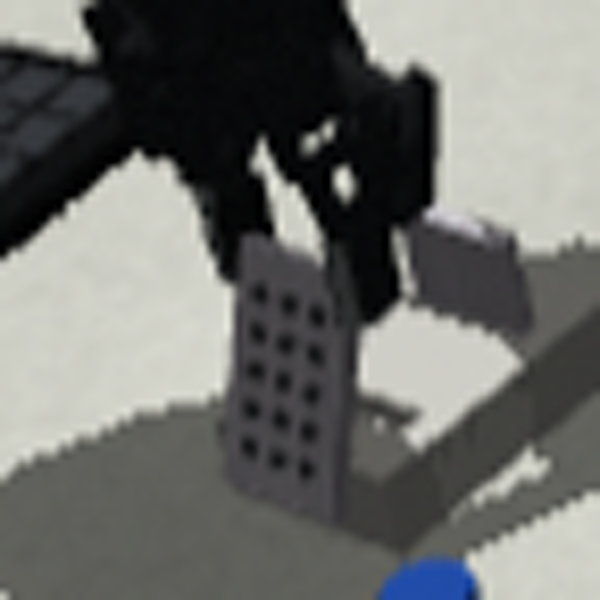

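Both views are needed for the angle. The depth plane gives about 21°. I'll check it with a PnP on the 15 spots (grid pitch 14 × 13 mm, as measured on the flat plate).

```bash
cat >> st.py <<'E'
def pnp(c,u,v,r,corners,tag=None):
    """corners: rough px (full image) of 4 corner spots TL,TR,BL,BR (rows of 3, 5 rows)"""
    p=spots(c,u,v,r,0); obj=np.array([[(j-1)*.013,(2-i)*.014,0] for i in range(5) for j in range(3)])
    H,_=cv2.findHomography(obj[[0,2,12,14],:2],np.array(corners,float))
    g=cv2.perspectiveTransform(obj[:,None,:2],H)[:,0]
    d=np.linalg.norm(p[None]-g[:,None],axis=2); j=d.argmin(1); ok=d.min(1)<1.6
    H,_=cv2.findHomography(obj[ok,:2],p[j[ok]]); g=cv2.perspectiveTransform(obj[:,None,:2],H)[:,0]
    d=np.linalg.norm(p[None]-g[:,None],axis=2); j=d.argmin(1); ok=d.min(1)<.9
    K=np.array([[c['f'],0,c['cx']],[0,c['f'],c['cy']],[0,0,1]])
    n,rv,tv,er=cv2.solvePnPGeneric(obj[ok],p[j[ok]],K,None,flags=cv2.SOLVEPNP_IPPE)
    for a,b,e in zip(rv,tv,er):
        a,b=cv2.solvePnPRefineLM(obj[ok],p[j[ok]],K,None,a,b)
        R=c['R'].T@cv2.Rodrigues(a)[0]; X=c['R'].T@(b.ravel()-c['t']); nz=R[:,2]*np.sign(R[0,2]); up=R[:,1]
        print('n',ok.sum(),'err',e,'ctr',X.round(4),'normal elev',np.degrees(np.arcsin(nz[2])).round(2),'az',np.degrees(np.arctan2(nz[1],nz[0])).round(2),'long',up.round(3))
    if tag:
        k=8; im=crop(c,u,v,r,k)
        for q in p[j[ok]]: cv2.circle(im,tuple(int(x) for x in ((q-[u-r,v-r]+.5)*k)),4,(0,0,255),1)
        cv2.imwrite('pics/'+tag,im)
E
python3 - <<'E'
from st import *
s=cam('scene')
f=lambda x,y:[126+x*.12-.5,179+y*.12-.5]
pnp(s,160,224,20,[f(262,292),f(318,313),f(250,447),f(307,470)],'n7.png')
E
```

```text
n 15 err [0.05242675] ctr [ 0.6029 -0.3574  0.0631] normal elev 20.5 az -17.46 long [-0.33   0.118  0.937]
n 15 err [0.07268908] ctr [ 0.6025 -0.3575  0.063 ] normal elev 24.55 az 89.73 long [-0.827 -0.23   0.513]
```

View pics/n7.png

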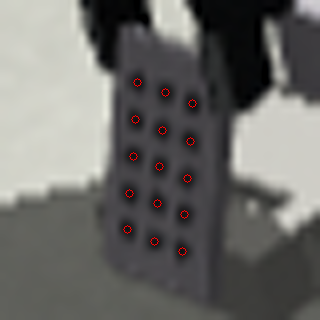

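Both measures agree on about 20.6°, azimuth −17.5°, as expected from the rack. It needs about 4.4° more.

{"fn": "drive_tool", "kwargs": {
  "steps": [
    {"x":-3,"y":1,"z":0,"yaw":0,"fingers":150},
    {"x":-5.3,"y":1.7,"z":0,"yaw":0,"fingers":150},
    {"x":-5.3,"y":1.7,"z":0,"yaw":0,"fingers":150},
    {"x":-5.3,"y":1.7,"z":0,"yaw":0,"fingers":150}
  ]
}}

```text
clock: 19.85
tool_pos: [0.5776, -0.3516, 0.0829]
tool_rot: [0.016, 0.158, 0.987, -0.005]
ft_force: [6.0, -1.1, -1.5]
width: 0.567
```

```bash
python3 - <<'E'
from st import *
s=cam('scene');st()
f=lambda x,y:[126+x*.12+.3,179+y*.12-.7]
pnp(s,160,224,20,[f(262,290),f(318,311),f(250,447),f(307,470)],'n8.png')
print(platefit(s,130,200,190,250,.04,.085,np.array([.60,-.36,.055]),.04))
E
```

```text
19.9 [ 0.5776 -0.3516  0.0829] jaw 71.79 F [ 5.4 -2.  -1.5] w 0.571
n 15 err [0.08031894] ctr [ 0.6028 -0.355   0.0668] normal elev 24.08 az -17.05 long [-0.387  0.129  0.913]
n 15 err [0.09410182] ctr [ 0.6027 -0.355   0.0669] normal elev 22.76 az 86.11 long [-0.821 -0.173  0.545]
(array([ 0.86517215, -0.28568873,  0.41213967]), array([ 0.59865166, -0.35654283,  0.06230401]), np.int64(226), np.float64(24.33931629611676), np.float64(-18.273754049027747))
```

View pics/n8.png

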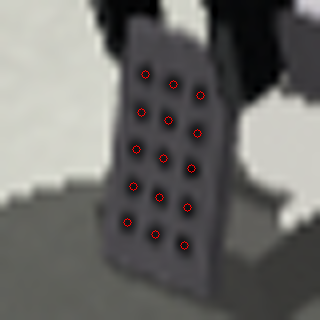

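{"fn": "drive_tool", "kwargs": {
  "steps": [
    {"x":-1.5,"y":0.5,"z":0,"yaw":0,"fingers":150},
    {"x":-1.5,"y":0.5,"z":0,"yaw":0,"fingers":150}
  ]
}}

```text
clock: 20.1
tool_pos: [0.5767, -0.3513, 0.0837]
tool_rot: [0.017, 0.158, 0.987, -0.005]
ft_force: [7.0, -2.3, -2.1]
width: 0.572
```

{"fn": "drive_tool", "kwargs": {
  "steps": [
    {"x":0,"y":0,"z":0,"yaw":0,"fingers":150},
    {"x":0,"y":0,"z":0,"yaw":0,"fingers":150},
    {"x":2,"y":-0.6,"z":5,"yaw":0,"fingers":150},
    {"x":6,"y":-2,"z":15,"yaw":0,"fingers":150},
    {"x":15,"y":-5,"z":35,"yaw":0,"fingers":150},
    {"x":20,"y":-5,"z":70,"yaw":0,"fingers":150},
    {"x":20,"y":-5,"z":105,"yaw":0,"fingers":150},
    {"x":20,"y":-5,"z":120,"yaw":0,"fingers":150}
  ],
  "force": 70
}}

```text
clock: 20.9
tool_pos: [0.5975, -0.3568, 0.2082]
tool_rot: [0.019, 0.158, 0.987, -0.006]
ft_force: [0.5, -0.9, -1.1]
width: 0.562
```

```bash
python3 - <<'E'
from st import *
s=cam('scene');st()
p=proj(s,ctrl.get_state()['tool_pos'])[0].astype(int);print(p)
cv2.imwrite('pics/n9.png',crop(s,p[0],p[1]+10,36,8))
E
```

```text
20.95 [ 0.5976 -0.3569  0.2091] jaw 71.79 F [-0.7 -0.4  0.6] w 0.559
[149 179]
```

View pics/n9.png

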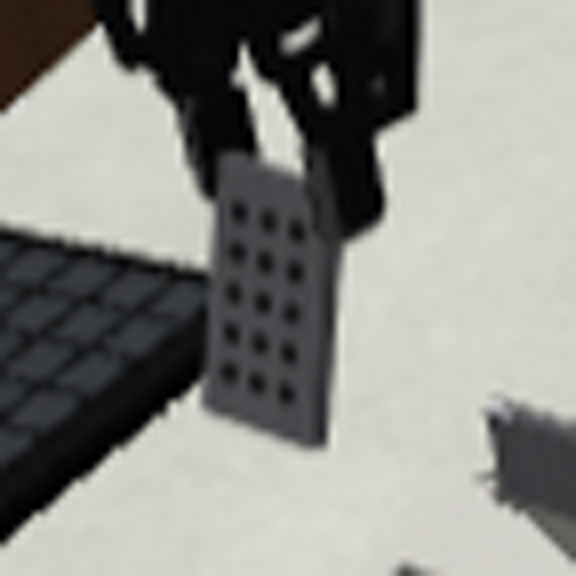

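```bash
python3 - <<'E'
from st import *
s=cam('scene')
f=lambda x,y:[149-36+x/8-.5,189-36+y/8-.5]
pnp(s,146,191,20,[f(239,212),f(298,232),f(229,372),f(288,394)],'n10.png')
n=platefit(s,120,190,160,230,.15,.205,np.array([.62,-.363,.185]),.045);print(n)
E
```

```text
n 15 err [0.0458364] ctr [ 0.6218 -0.3595  0.1921] normal elev 20.52 az -16.91 long [-0.328  0.126  0.936]
n 15 err [0.08707144] ctr [ 0.6213 -0.3597  0.1919] normal elev 19.13 az 87.56 long [-0.76  -0.184  0.623]
(array([ 0.88837075, -0.27699826,  0.36615486]), array([ 0.62053245, -0.36250686,  0.17763772]), np.int64(314), np.float64(21.47867179084181), np.float64(-17.317728779978527))
```

Away from the edge it sprang back to about 21°. I'll return and overshoot by about 4°.

{"fn": "drive_tool", "kwargs": {
  "steps": [
    {"x":0,"y":0,"z":-40,"yaw":0,"fingers":150},
    {"x":0,"y":0,"z":-80,"yaw":0,"fingers":150},
    {"x":0,"y":0,"z":-115,"yaw":0,"fingers":150},
    {"x":0,"y":0,"z":-125,"yaw":0,"fingers":150},
    {"x":-6,"y":2,"z":-125,"yaw":0,"fingers":150},
    {"x":-12,"y":3.9,"z":-125,"yaw":0,"fingers":150},
    {"x":-17,"y":5.5,"z":-125,"yaw":0,"fingers":150},
    {"x":-21,"y":6.5,"z":-125,"yaw":0,"fingers":150}
  ],
  "force": 20
}}

```text
clock: 21.8
tool_pos: [0.5767, -0.3506, 0.0833]
tool_rot: [0.02, 0.158, 0.987, -0.007]
ft_force: [8.6, -1.9, -2.6]
width: 0.565
```

{"fn": "drive_tool", "kwargs": {
  "steps": [
    {"x":-3,"y":1,"z":0,"yaw":0,"fingers":150},
    {"x":-5.5,"y":1.8,"z":0,"yaw":0,"fingers":150},
    {"x":-5.5,"y":1.8,"z":0,"yaw":0,"fingers":150}
  ]
}}

```text
clock: 22.1
tool_pos: [0.5721, -0.3493, 0.0853]
tool_rot: [0.023, 0.158, 0.987, -0.007]
ft_force: [6.1, -1.4, 0.9]
width: 0.56
```

```bash
python3 - <<'E'
from st import *
s=cam('scene');st()
p=proj(s,ctrl.get_state()['tool_pos'])[0].astype(int);print(p)
cv2.imwrite('pics/n11.png',crop(s,162,220,30,8))
print(platefit(s,130,200,190,250,.04,.085,np.array([.60,-.36,.055]),.04))
E
```

```text
22.15 [ 0.5722 -0.3493  0.0854] jaw 71.78 F [ 4.8 -1.3  0.9] w 0.563
[165 212]
(array([ 0.85936507, -0.25720121,  0.44197196]), array([ 0.59678105, -0.35588394,  0.06209762]), np.int64(233), np.float64(26.229767983507898), np.float64(-16.662028462379116))
```

View pics/n11.png

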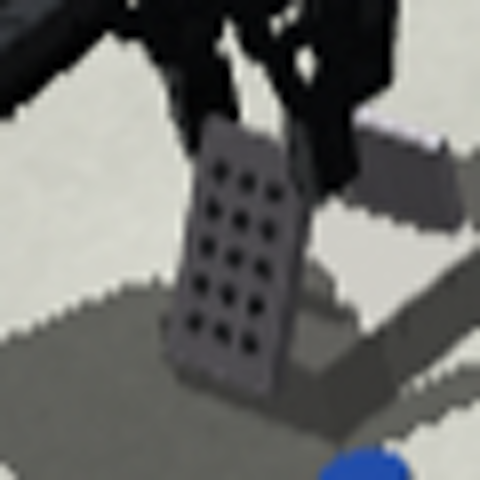

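{"fn": "drive_tool", "kwargs": {
  "steps": [
    {"x":-2,"y":0.6,"z":0,"yaw":0,"fingers":150},
    {"x":-3,"y":1,"z":0,"yaw":0,"fingers":150},
    {"x":-3,"y":1,"z":0,"yaw":0,"fingers":150}
  ]
}}

```text
clock: 22.45
tool_pos: [0.5702, -0.3489, 0.0873]
tool_rot: [0.025, 0.158, 0.987, -0.008]
ft_force: [8.0, -2.7, -0.2]
width: 0.561
```

{"fn": "drive_tool", "kwargs": {
  "steps": [
    {"x":1,"y":-0.3,"z":2,"yaw":0,"fingers":150},
    {"x":5,"y":-1.6,"z":5,"yaw":0,"fingers":150},
    {"x":10,"y":-3.3,"z":15,"yaw":0,"fingers":150},
    {"x":18,"y":-6,"z":35,"yaw":0,"fingers":150},
    {"x":24,"y":-7,"z":70,"yaw":0,"fingers":150},
    {"x":24,"y":-7,"z":105,"yaw":0,"fingers":150},
    {"x":24,"y":-7,"z":120,"yaw":0,"fingers":150}
  ]
}}

```text
clock: 23.15
tool_pos: [0.5951, -0.3564, 0.2118]
tool_rot: [0.027, 0.158, 0.987, -0.009]
ft_force: [0.5, -0.4, -1.0]
width: 0.562
```

```bash
python3 - <<'E'
from st import *
s=cam('scene');st()
p=proj(s,ctrl.get_state()['tool_pos'])[0].astype(int);print(p)
cv2.imwrite('pics/n12.png',crop(s,149,189,36,8))
f=lambda x,y:[149-36+x/8-.5,189-36+y/8-.5]
pnp(s,146,191,20,[f(239,212),f(298,232),f(229,372),f(288,394)],'n10.png')
n=platefit(s,120,190,160,230,.15,.205,np.array([.62,-.363,.185]),.045);print(n)
E
```

```text
23.2 [ 0.5952 -0.3566  0.2127] jaw 71.78 F [0.8 0.8 1.3] w 0.557
[149 177]
n 15 err [0.03079013] ctr [ 0.6181 -0.3617  0.1926] normal elev 23.25 az -16.67 long [-0.37   0.14   0.918]
n 15 err [0.08447936] ctr [ 0.6176 -0.3619  0.1924] normal elev 17.29 az 85.21 long [-0.756 -0.137  0.641]
(array([ 0.87983685, -0.25620387,  0.40030826]), array([ 0.62162945, -0.36284931,  0.17793925]), np.int64(317), np.float64(23.597450594586196), np.float64(-16.23528239515931))
```

View pics/n12.png

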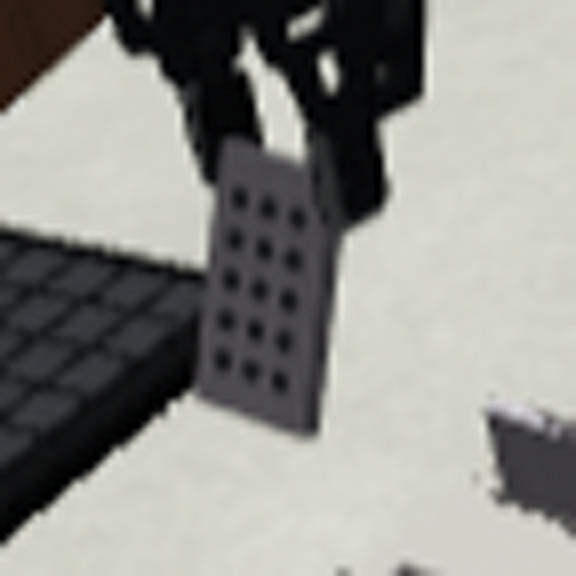

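It's now 23.4°. One more small push for the last 1.6°.

{"fn": "drive_tool", "kwargs": {
  "steps": [
    {"x":0,"y":0,"z":-40,"yaw":0,"fingers":150},
    {"x":0,"y":0,"z":-80,"yaw":0,"fingers":150},
    {"x":0,"y":0,"z":-115,"yaw":0,"fingers":150},
    {"x":-3,"y":1,"z":-127,"yaw":0,"fingers":150},
    {"x":-10,"y":3.2,"z":-127,"yaw":0,"fingers":150},
    {"x":-17,"y":5.5,"z":-127,"yaw":0,"fingers":150},
    {"x":-23,"y":7.4,"z":-127,"yaw":0,"fingers":150},
    {"x":-27,"y":8.7,"z":-127,"yaw":0,"fingers":150}
  ],
  "force": 20
}}

```text
clock: 24.0
tool_pos: [0.5688, -0.3484, 0.0879]
tool_rot: [0.029, 0.158, 0.987, -0.011]
ft_force: [9.1, -2.8, -2.3]
width: 0.561
```

{"fn": "drive_tool", "kwargs": {
  "steps": [
    {"x":-1,"y":0.3,"z":0,"yaw":0,"fingers":150},
    {"x":-1,"y":0.3,"z":0,"yaw":0,"fingers":150}
  ]
}}

```text
clock: 24.2
tool_pos: [0.5687, -0.3487, 0.0904]
tool_rot: [0.032, 0.158, 0.987, -0.012]
ft_force: [4.7, -1.1, 1.5]
width: 0.557
```

{"fn": "drive_tool", "kwargs": {
  "steps": [
    {"x":1,"y":-0.3,"z":2,"yaw":0,"fingers":150},
    {"x":5,"y":-1.6,"z":5,"yaw":0,"fingers":150},
    {"x":10,"y":-3.3,"z":15,"yaw":0,"fingers":150},
    {"x":18,"y":-6,"z":35,"yaw":0,"fingers":150},
    {"x":26,"y":-7.7,"z":70,"yaw":0,"fingers":150},
    {"x":26,"y":-7.7,"z":105,"yaw":0,"fingers":150},
    {"x":26,"y":-7.7,"z":120,"yaw":0,"fingers":150}
  ]
}}

```text
clock: 24.9
tool_pos: [0.5956, -0.3569, 0.2148]
tool_rot: [0.034, 0.158, 0.987, -0.013]
ft_force: [-0.1, -0.6, -2.0]
width: 0.56
```

```bash
python3 - <<'E'
from st import *
s=cam('scene');st()
cv2.imwrite('pics/n13.png',crop(s,149,189,36,8))
f=lambda x,y:[149-36+x/8-.5,189-36+y/8-.5]
pnp(s,146,189,20,[f(239,198),f(298,218),f(223,360),f(280,382)],'n10.png')
n=platefit(s,120,190,160,230,.15,.205,np.array([.62,-.363,.185]),.045);print(n)
E
```

```text
24.95 [ 0.5957 -0.357   0.2158] jaw 71.77 F [ 0.3 -0.5  1.5] w 0.558
n 15 err [0.03738517] ctr [ 0.6183 -0.3628  0.1955] normal elev 24.34 az -16.59 long [-0.386  0.148  0.911]
n 15 err [0.06970685] ctr [ 0.618  -0.3628  0.1954] normal elev 16.4 az 84.39 long [-0.754 -0.117  0.646]
(array([ 0.86454369, -0.24934234,  0.43634001]), array([ 0.62303559, -0.36390397,  0.18042259]), np.int64(305), np.float64(25.870591798057493), np.float64(-16.088047155722236))
```

View pics/n13.png

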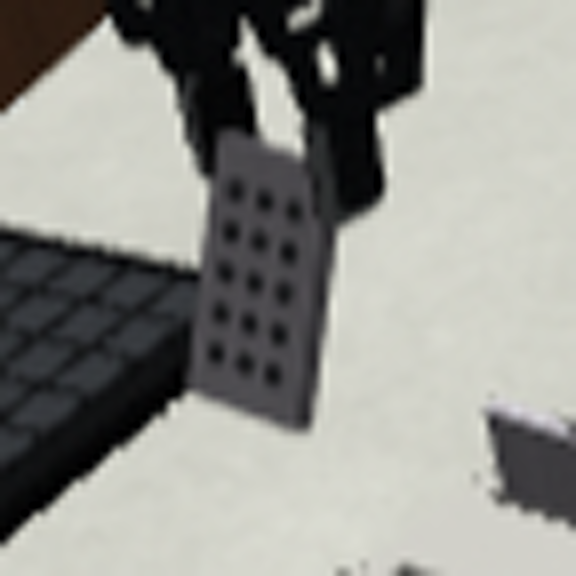

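The tilt is now about 25° (24.3° by PnP, 25.9° by depth). Tightening the grip and carrying it to the focus with a 13.8° yaw.

{"fn": "drive_tool", "kwargs": {
  "steps": [
    {"x":0,"y":0,"z":0,"yaw":0,"fingers":150},
    {"x":0,"y":15,"z":3,"yaw":0.04,"fingers":150},
    {"x":0,"y":40,"z":3,"yaw":0.08,"fingers":150},
    {"x":0,"y":75,"z":3,"yaw":0.12,"fingers":150},
    {"x":0,"y":115,"z":3,"yaw":0.16,"fingers":150},
    {"x":0,"y":155,"z":3,"yaw":0.2,"fingers":150},
    {"x":0,"y":195,"z":3,"yaw":0.241,"fingers":150},
    {"x":0,"y":230,"z":3,"yaw":0.241,"fingers":150}
  ],
  "force": 50
}}

```text
clock: 25.75
tool_pos: [0.5947, -0.1244, 0.2173]
tool_rot: [0.034, 0.037, 0.999, -0.008]
ft_force: [-0.1, -1.0, -1.9]
width: 0.559
```

```bash
python3 - <<'E'
from st import *
st(); print(ctrl.get_state()['tool_rot'])
E
```

```text
25.75 [ 0.5947 -0.1244  0.2173] jaw 85.78 F [-0.1 -1.  -1.9] w 0.559
[ 0.03442928  0.03680081  0.99869588 -0.00817738]
```

{"fn": "drive_tool", "kwargs": {
  "steps": [
    {"x":2,"y":20,"z":1,"yaw":0,"fingers":150},
    {"x":4,"y":30,"z":2,"yaw":0,"fingers":150},
    {"x":4,"y":30,"z":2,"yaw":0,"fingers":150},
    {"x":4,"y":30,"z":2,"yaw":0,"fingers":150}
  ]
}}

```text
clock: 26.15
tool_pos: [0.5986, -0.0949, 0.2188]
tool_rot: [0.034, 0.037, 0.999, -0.008]
ft_force: [0.0, 0.2, -1.8]
width: 0.56
```

```bash
python3 - <<'E'
from st import *
s=cam('scene');t=cam('top');st()
p=proj(s,ctrl.get_state()['tool_pos'])[0].astype(int);print(p)
cv2.imwrite('pics/p1.png',crop(s,p[0],p[1]+10,36,8))
cv2.imwrite('pics/p1t.png',crop(t,350,185,40,7))
n=platefit(s,p[0]-30,p[0]+30,p[1]-20,p[1]+50,.15,.21,ctrl.get_state()['tool_pos']+[.025,0,-.03],.045);print(n)
E
```

```text
26.25 [ 0.5986 -0.0954  0.2189] jaw 85.73 F [ 0.6 -0.2 -1.6] w 0.56
[242 185]
(array([ 0.90865429, -0.05081627,  0.41444551]), array([ 0.62623853, -0.09663346,  0.18418892]), np.int64(399), np.float64(24.484402355944685), np.float64(-3.2009182255191244))
```

View pics/p1.png

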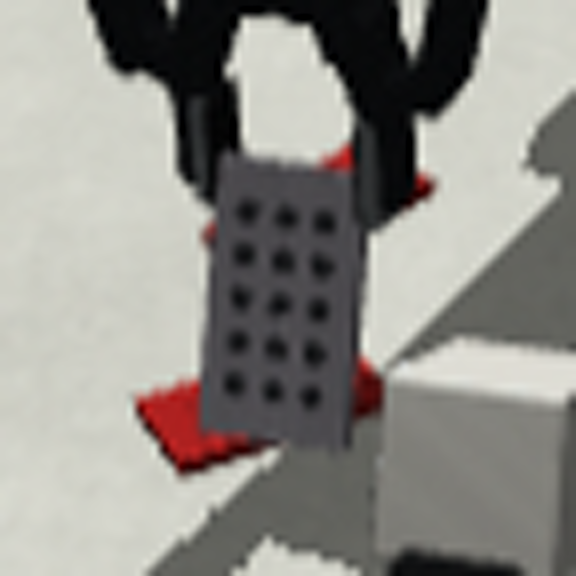

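View pics/p1t.png

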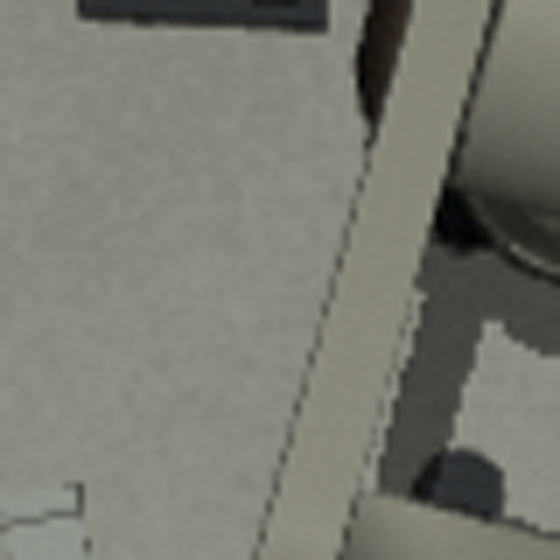

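```bash
python3 - <<'E'
from st import *
s=cam('scene');t=cam('top')
f=lambda x,y:[242-36+x/8-.5,195-36+y/8-.5]
pnp(s,241,197,20,[f(248,212),f(325,221),f(234,385),f(311,397)],'p2.png')
save('p3s.png',s)
b=s['range_z']; Q=pts(s); T=pts(t); 
g=(t['range_z']>0)&(T[...,2]>.3)&(T[...,0]>.5); print('arm pts x max by z:'); 
for lo in(.3,.35,.4,.5,.6,.7):
    k=g&(T[...,2]>=lo)&(T[...,2]<lo+.1)
    if k.sum(): print(lo,T[k][:,0].max().round(3),T[k][:,1].min().round(3),T[k][:,1].max().round(3))
E
```

```text
n 15 err [0.04782391] ctr [ 0.6221 -0.0964  0.2004] normal elev 24.89 az -3.6 long [-0.419  0.044  0.907]
n 15 err [0.08727396] ctr [ 0.6211 -0.0968  0.1998] normal elev 35.5 az 52.03 long [-0.711 -0.077  0.699]
arm pts x max by z:
0.3 0.805 -0.069 0.05
0.35 0.573 -0.119 -0.048
0.4 0.573 -0.126 -0.048
0.5 0.645 -0.171 0.007
0.6 0.601 -0.155 0.005
```

View pics/p3s.png

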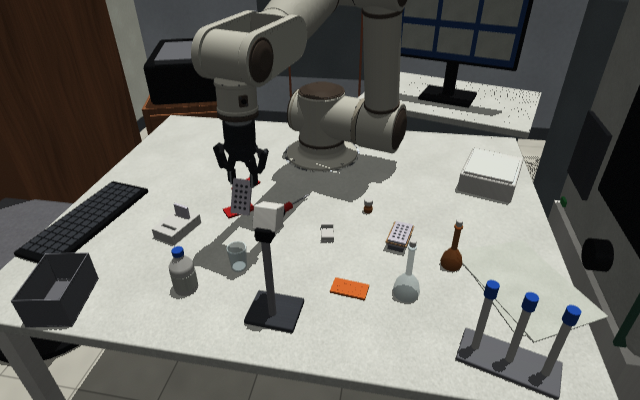

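PnP: 15 spots, tilt 24.9°, azimuth −3.6° against the camera's −3.5°, and the long side within about 1° of the camera's up. In the full view the arm is clear of the camera head. Shifting the last (+4, +135.5, −1) mm.

{"fn": "drive_tool", "kwargs": {
  "steps": [
    {"x":0,"y":15,"z":0,"yaw":0,"fingers":150},
    {"x":1,"y":40,"z":0,"yaw":0,"fingers":150},
    {"x":2,"y":70,"z":0,"yaw":0,"fingers":150},
    {"x":3,"y":100,"z":0,"yaw":0,"fingers":150},
    {"x":4,"y":120,"z":-1,"yaw":0,"fingers":150},
    {"x":4,"y":132,"z":-1,"yaw":0,"fingers":150},
    {"x":4,"y":135.5,"z":-1,"yaw":0,"fingers":150},
    {"x":4,"y":135.5,"z":-1,"yaw":0,"fingers":150}
  ]
}}

```text
clock: 27.15
tool_pos: [0.6026, 0.0401, 0.2181]
tool_rot: [0.034, 0.037, 0.999, -0.008]
ft_force: [0.2, -0.6, -0.9]
width: 0.561
```

{"fn": "drive_tool", "kwargs": {
  "steps": [
    {"x":0,"y":0,"z":0,"yaw":0,"fingers":150},
    {"x":0,"y":0,"z":0,"yaw":0,"fingers":150}
  ]
}}

```text
clock: 27.35
tool_pos: [0.6027, 0.0393, 0.2181]
tool_rot: [0.034, 0.038, 0.999, -0.008]
ft_force: [-0.2, -0.4, -1.2]
width: 0.561
```

```bash
python3 - <<'E'
from st import *
s=cam('scene');t=cam('top');st()
p=proj(s,ctrl.get_state()['tool_pos'])[0].astype(int);print(p)
a=crop(s,p[0],p[1]+15,36,8);b=crop(t,342,160,40,7)
cv2.imwrite('pics/q1.png',np.hstack([cv2.resize(a,(400,400)),cv2.resize(b,(400,400))]))
print(platefit(s,p[0]-30,p[0]+30,p[1]-20,p[1]+50,.15,.21,ctrl.get_state()['tool_pos']+[.025,0,-.03],.045))
E
```

```text
27.45 [0.6027 0.0395 0.2181] jaw 85.68 F [ 0.3 -0.3 -1. ] w 0.56
[294 191]
(array([ 0.91139084, -0.04952746,  0.40855081]), array([0.62992006, 0.03924775, 0.18480822]), np.int64(389), np.float64(24.11383132399669), np.float64(-3.1105490151059594))
```

View pics/q1.png

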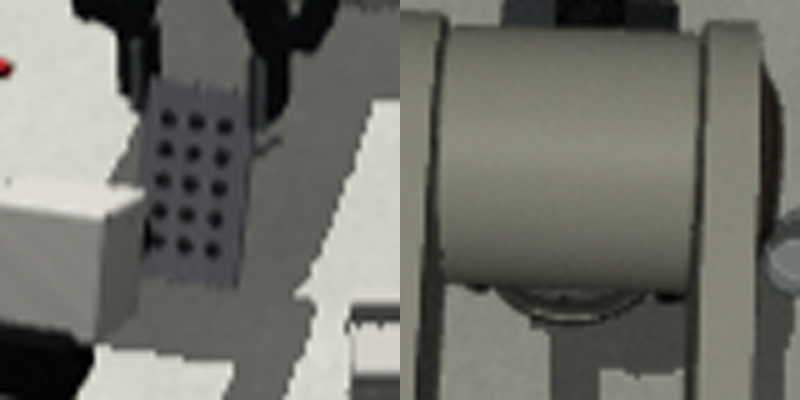

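```bash
python3 - <<'E'
from st import *
s=cam('scene')
f=lambda x,y:[294-36+x*.18-.5,206-36+y*.18-.5]
pnp(s,292,204,18,[f(169,118),f(225,126),f(158,240),f(212,251)],'q2.png')
# camera head direct in same scene view: lens ray check from top corners
a=np.radians(-3.5);c,n=np.cos(np.radians(25)),np.sin(np.radians(25))
X=np.array([c*np.cos(a),c*np.sin(a),n]);O=np.array([.7656,.0288+.0007,.265])
P=O-.16*X;print('focus',P)
T=pts(s)
# pile unchanged?
t=cam('top');print(gridr(t,255,225,.041,(.4945,.311),-12))
E
```

```text
n 13 err [0.04642493] ctr [0.6232 0.0373 0.1975] normal elev 26.21 az -2.81 long [-0.44   0.039  0.897]
n 13 err [0.06123964] ctr [0.6223 0.0372 0.197 ] normal elev 39.48 az 34.37 long [-0.697 -0.027  0.717]
focus [0.62086123 0.0383526  0.19738108]
(np.int64(15), array([0.4947029 , 0.31092227]), np.float64(-11.918214379439586), array([0.0106928 , 0.01983422]))
```

View pics/q2.png

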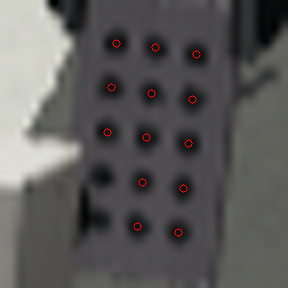

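The plate centre is (0.620, 0.038, 0.197) against the focus (0.621, 0.038, 0.197), with a tilt of 24–26° and azimuth about −3°. The pile is unchanged, so I'm handing in.

```bash
python3 - <<'E'
from plant import ticket
print(ticket.finish_job())
E
```

```text
the job is handed in; nothing more can be done
None
```

The job is done and handed in at about 27.5 s on the robot's clock, with plate_next still held in front of the inspection camera. Nothing was dropped.

- **Pile:** I laid the card on the filed plate, within 1 mm and parallel to it. The checked plate went on the card about 2 mm off centre and 0.2° off in angle. A last look showed the pile unmoved.
- **Held plate:** The tool cannot tilt, so I turned plate_next about 25° between the pads by pressing it gently (about 5–9 N) against the fixed rack's outer edge. It took two extra pushes, because it sprang back about 4° after the first.
- **Last checks:**
  - The plate's centre is within about 2 mm of the focus.
  - Its long side is within about 1° of the camera's up direction.
  - Its facing is −2.8° to −3.1°, against my estimate of −3.5° for the camera.
- **Disagreements:**
  - The tilt reads 24.1° by depth and 26.2° by the spot fit, with two spots hidden from view; the target is 25°.
  - Measured from the top view, the camera head came out 45 mm wide instead of 50 mm, so the focus point itself is only known to about 2 mm.
  - The tool drifted to about 4° off vertical during the pushes; the plate angles were measured with that included.

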